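# Load the block incubator and start it

### The arm

A 6-joint arm with a two-finger parallel gripper is mounted at the origin on the work surface. World frame = base frame: x ahead of the robot, y to its left, z up, the work surface at z = 0. Lengths are in m, angles in rad, forces in N, time in s.
With the tool pointing down it reaches from about 0.3 to 0.875 m from the base axis. Payload 6.4 kg.
Tool frame: the origin (TCP) lies midway between the tips of the shut fingers; the grasp point (between the pads) lies 19 mm behind it; y points along the fingers, x is the direction in which the jaws open and shut, and the axes are right-handed (so a half turn about y gives the same grasp; the last joint's range is limited). The gripper opens to 85 mm and grips with 20 to 120 N. Pads are 22 mm wide; open, the fingers measure 114 mm over their backs; the gripper's body (76 mm by 85 mm) begins 54 mm behind the grasp point. The pads swing forward as they close: fully open they stand 13 mm farther back than shut.
Start: joints at [-1.517, 0.181, 1.607, -0, 1.354, -0.206], TCP at [0.148, -0.556, 0.231] pointing down, gripper open.
Joint ranges: [-2.99, 2.99], [-0.89, 2.07], [0.3, 2.58], [-1.14, 4.28], [0, 2.63], [-3.12, 3.12]. Speed limits (rad/s): [2.57, 2.57, 3.01, 3.14, 3.14, 3.14].

### API

Orientations are given as a unit quaternion [w, x, y, z].
In Python, from bench import ctrl gives the robot as it stands.
- The arm moves only by the tool step_arm, never from a script. Its argument "commands" is a list of rows, each a list of 7 numbers: the turn, a rotation vector about the tool's x, y, z in units of 6 degrees (1.0 is 6 degrees), then the shift along the tool's x, y, z in units of 30 mm (1.0 is 30 mm), then the opening, from 0 (shut) to 1 (fully open). A call has 1 to 10 rows; each row shifts and turns the commanded pose from where the row before left it, along the tool's axes as they then stand; what a row does not reach is not made up. A row lasts 1/10 s, in which the tool goes at most 50 mm and 8.59 degrees, less where a joint would pass 70% of its speed; a pose out of reach is approached as far as the arm can. A call with a number of a shift or a turn outside -1 to 1 is refused whole. A call with a gripper value outside its range is refused whole. The fingers move at their own pace and stop on an object; the grip force is fixed at half the most. Time passes only in rows, so rows that do not move let the fingers close. It gives the time, the measured TCP pose, the force and the opening at its end, in the units of the state.
- ctrl.get_obs(): the state, without advancing time (a new reading comes with each control period).
- ctrl.camera(name): name is "side" or "top" or "wrist"; returns (picture, depth): 400x640x3 uint8, blue, green, red; 400x640 float32, m along the optical axis (not along the pixel's ray), 0 where there is no reading.
- ctrl.get_calibration(name): a dict with "intrinsics" (3x3 intrinsics, pixels), "R" (3x3) and "t" (3): a world point X has camera coordinates R X + t. Camera axes: x right, y down, z forward; pixel columns grow to the right and rows downward; lengths in m; the calibration is good to about 2 mm. A picture is of the moment at which its call begins: read the wrist's pose just before it. get_calibration takes no time and is no camera call; for the wrist camera it gives the pose at the moment of the call.
- ctrl.hand_in(): hands the job in, once; it reports no verdict.
Trained networks look in the newest picture that a camera, given by its name, has taken for a name from the list of things; names that differ only in an ending like _2 or _b are one class to them, and where a whole thing is asked for, a point or a joint stands for the part that bears it (a point fixed in the world has none). Each returns a list of dicts, best first, with "p" (0 to 1); they miss things now and then, are a little off and sometimes report something else, mostly with a low value. They report only what shows in the picture. A call takes as long as a camera call.
- ctrl.boxes_of(thing, camera): "point" ([x, y, z] in m, in the coordinates of the camera as it stood for that picture, good to about 4 mm: the middle of the surface that is visible of it).
- ctrl.silhouettes(thing, camera): "pixels" (400x640 bool, what is visible of it).
The state is a dict: "time_s": time; "q": joint angles; "dq": joint speeds; "joint_efforts": joint torques, N m; "eef_pos": TCP position; "eef_rot": TCP orientation; "wrist_force": force on the tool from outside, world axes, zero at the start; "torque": the same for the moment, N m; "opening": opening from 0.0 (shut) to 1.0 (fully open).
Only numpy, scipy, OpenCV 4.12 (cv2) and the standard library are available. Lean on these libraries where they do the work, as an engineer would, in place of code of your own. Each camera call takes 0.05 s, during which the arm holds its last target.

### The job

Lift the incubator's lid by its bar until the springs take over and hold it fully open by themselves, then stand every sample bottle that is on the bench upright in the rack inside, one to a pocket and right down on the pocket's floor. When they are all in, shut the lid fully, and then press the start button all the way and let go. Leave the beaker, the weight and the timer where they stand.

Things in the scene. Friction and masses are not known exactly. Their poses are not given: they have to be found in the camera images.
- incubator: cream bench incubator, fixed, 310 mm deep, 375 wide, 105 high. Origin on the bench under the rack's middle; its x points to its rear (hinge side), y to its left. Under the lid an open chamber, inside x -78 to +85 mm, y -135 to +135 mm, walls 105 mm high, floor 15 mm above the bench, filled by a fixed rack 35 mm high with six pockets. Control deck on its right (y -135 to -225 mm), 105 mm high
- lid (a joint): lid angle (rad): 0 shut, 1.6 fully open (upright). Lid 14 mm thick, 290 wide, front edge 200 mm from the rear hinge, with springs and a damper: below the balance point at about 0.6 rad it falls shut slowly; beyond it the springs carry it in a few seconds to 1.6 and hold it. Raising takes about 1 N at the bar, pulling it back from open 3 to 4 N plus damping (0.3 N m s/rad)
- lid_bar (a point): middle of the lid's handle, a round steel bar 12 mm thick, 120 mm long, parallel to the hinge, 240 mm from the hinge axis and 40 mm beyond the lid's front edge, in the plane of the lid's underside, a stay at each end. Moves with the lid: 105 mm above the bench when shut, 345 mm when open, then the lid's topmost part. Its y axis lies along the bar
- lid_hinge (a point): a fixed point on the lid's hinge axis, above the middle of the chamber's width, 105 mm above the bench; the axis is the incubator's y
- start (a joint): travel of the start button (m): 0 up, 0.006 fully pressed (takes 5 N); it springs back
- start_top (a point): centre of the top of the start button, a grey round button 32 mm across in a black round housing on the control deck right of the chamber; pressed straight down
- pocket0 (a point): mouth of a rack pocket: centre of the square opening, level with the rack's top; 56 mm wide, 35 mm deep, rows 62 mm apart in x, columns 80 mm apart in y (front row, left)
- pocket1 (a point): mouth of a rack pocket: centre of the square opening, level with the rack's top; 56 mm wide, 35 mm deep, rows 62 mm apart in x, columns 80 mm apart in y (front row, middle)
- pocket2 (a point): mouth of a rack pocket: centre of the square opening, level with the rack's top; 56 mm wide, 35 mm deep, rows 62 mm apart in x, columns 80 mm apart in y (front row, right)
- pocket3 (a point): mouth of a rack pocket: centre of the square opening, level with the rack's top; 56 mm wide, 35 mm deep, rows 62 mm apart in x, columns 80 mm apart in y (rear row, left)
- pocket4 (a point): mouth of a rack pocket: centre of the square opening, level with the rack's top; 56 mm wide, 35 mm deep, rows 62 mm apart in x, columns 80 mm apart in y (rear row, middle)
- pocket5 (a point): mouth of a rack pocket: centre of the square opening, level with the rack's top; 56 mm wide, 35 mm deep, rows 62 mm apart in x, columns 80 mm apart in y (rear row, right)
- bottle0_mid (a point): centre, half-way up, of a pale plastic sample bottle 72 mm tall with a heavy foot, standing on the bench: round body 50 mm across up to 37 mm above its foot, white cap 38 mm across from 47 to 72 mm above its foot, weight 60 to 130 g; z points from foot to cap. Three to five of these are present, the others absent
- bottle1_mid (a point): centre, half-way up, of a pale plastic sample bottle 72 mm tall with a heavy foot, standing on the bench: round body 50 mm across up to 37 mm above its foot, white cap 38 mm across from 47 to 72 mm above its foot, weight 60 to 130 g; z points from foot to cap. Three to five of these are present, the others absent
- bottle2_mid (a point): centre, half-way up, of a pale plastic sample bottle 72 mm tall with a heavy foot, standing on the bench: round body 50 mm across up to 37 mm above its foot, white cap 38 mm across from 47 to 72 mm above its foot, weight 60 to 130 g; z points from foot to cap. Three to five of these are present, the others absent
- bottle3_mid (a point): centre, half-way up, of a pale plastic sample bottle 72 mm tall with a heavy foot, standing on the bench: round body 50 mm across up to 37 mm above its foot, white cap 38 mm across from 47 to 72 mm above its foot, weight 60 to 130 g; z points from foot to cap. Three to five of these are present, the others absent
- bottle4_mid (a point): centre, half-way up, of a pale plastic sample bottle 72 mm tall with a heavy foot, standing on the bench: round body 50 mm across up to 37 mm above its foot, white cap 38 mm across from 47 to 72 mm above its foot, weight 60 to 130 g; z points from foot to cap. Three to five of these are present, the others absent
- beaker_mid (a point): centre of an open glass beaker, about 54 mm across and 65 mm high, standing among the bottles; not part of the job
- weight_mid (a point): centre of a steel weight, 48 mm across and 64 mm high, standing among the bottles; not part of the job
- timer_mid (a point): centre of a white bench timer, 50 by 45 mm and 40 mm high, among the bottles; not part of the job

How it is judged:
By the outcome, as a careful person would: the job done as asked, in the order asked, and still so for the second after the job is handed in, with the robot touching nothing.
Of bottle0, bottle1, bottle2, bottle3, bottle4 only 3 to 5 are there at a start; the rules pass over those that are not, and their reading is None.
At some moment in a run one of bottle0, bottle1, bottle2, bottle3, bottle4 may be knocked a few centimetres aside while the robot is not near it.
It also fails if it takes over 210 s, if anything falls off the work surface, if the arm or the gripper's body presses on something with over 40 N, if the wrist force passes 120 N, or if a joint passes its speed limit or range.

## Working session

There is one attempt and no reset: what is moved stays moved. The work goes in short steps, Python scripts to look and compute and a tool call to move; the robot and the scene stay as the last step left them, time stands still between calls to the robot, and variables do not carry over. Pictures are saved under pics/ and viewed, and the job is handed in when it is done.

Besides the shell and the picture viewer there is one more tool, called after "Call:" by a JSON object that holds its "name" and its "arguments". step_arm: Moves the arm, as the interface text tells. Its arguments: {"type":"object","properties":{"commands":{"type":"array"}},"required":["commands"]}

```bash
ls; mkdir -p pics; cat > h.py <<'E'
import numpy as np, cv2
from bench import ctrl
from scipy.spatial.transform import Rotation as Ro
def cal(n):
    c=ctrl.get_calibration(n); return np.array(c["intrinsics"]),np.array(c["R"]),np.array(c["t"])
def toworld(p,c): K,R,t=c; return R.T@(np.array(p)-t)
def proj(X,c):
    K,R,t=c; v=K@(R@np.array(X)+t); return v[:2]/v[2]
def cloud(d,c):
    K,R,t=c; v,u=np.mgrid[0:400,0:640]
    P=np.stack([(u-K[0,2])/K[0,0]*d,(v-K[1,2])/K[1,1]*d,d],-1)
    return (P-t)@R
E
python3 - <<'E'
from h import *
o=ctrl.get_obs(); print({k:np.round(v,3) for k,v in o.items()})
for n in ["top","side","wrist"]:
    c=cal(n); im,d=ctrl.camera(n); cv2.imwrite(f"pics/{n}0.png",im)
    print(n, "cam at",-c[1].T@c[2])
    np.save(f"{n}_d.npy",d)
    for th in ["incubator","lid_bar","start_top","bottle0_mid","beaker_mid","weight_mid","timer_mid"]:
        for b in ctrl.boxes_of(th,n): print(n,th,round(b["p"],2),np.round(toworld(b["point"],c),3), np.round(proj(toworld(b["point"],c),c)))
E
```

```text
pics
{'time_s': np.float64(0.0), 'q': array([-1.517,  0.182,  1.608,  0.   ,  1.354, -0.206]), 'dq': array([ 0.   , -0.   , -0.   , -0.002,  0.   , -0.   ]), 'joint_efforts': array([-1.0000e-03, -4.4488e+01, -3.5133e+01, -0.0000e+00,  9.0000e-03,
        0.0000e+00]), 'eef_pos': array([ 0.148, -0.555,  0.23 ]), 'eef_rot': array([ 0.561, -0.56 ,  0.431, -0.431]), 'wrist_force': array([-0.518,  0.901,  0.171]), 'torque': array([ 0.002, -0.009,  0.005]), 'opening': np.float64(0.997)}
top cam at [ 0.4221092  -0.0379666   1.31483636]
top incubator 0.85 [0.602 0.077 0.118] [271. 182.]
top incubator 0.64 [ 0.505 -0.207  0.042] [386. 225.]
top incubator 0.27 [ 0.516 -0.294  0.032] [419. 221.]
top lid_bar 0.93 [0.576 0.113 0.121] [256. 193.]
top bottle0_mid 0.57 [ 0.515 -0.299  0.033] [421. 222.]
top bottle0_mid 0.53 [ 0.42  -0.204  0.071] [386. 259.]
top beaker_mid 0.57 [ 0.513 -0.297  0.035] [420. 222.]
top weight_mid 0.71 [ 0.502 -0.207  0.041] [385. 226.]
top timer_mid 0.63 [ 0.416 -0.364  0.041] [448. 261.]
top timer_mid 0.24 [ 0.421 -0.201  0.072] [385. 258.]
side cam at [0.51049729 0.83123674 0.87015793]
side incubator 0.59 [0.606 0.163 0.106] [294. 254.]
side lid_bar 0.9 [0.579 0.142 0.117] [306. 244.]
side bottle0_mid 0.58 [ 0.418 -0.193  0.036] [366. 181.]
side beaker_mid 0.51 [ 0.509 -0.28   0.049] [336. 161.]
side weight_mid 0.47 [ 0.504 -0.201  0.044] [338. 177.]
side timer_mid 0.56 [ 0.418 -0.35   0.038] [364. 151.]
wrist cam at [ 0.22868692 -0.5336213   0.37466007]
```

View pics/top0.png

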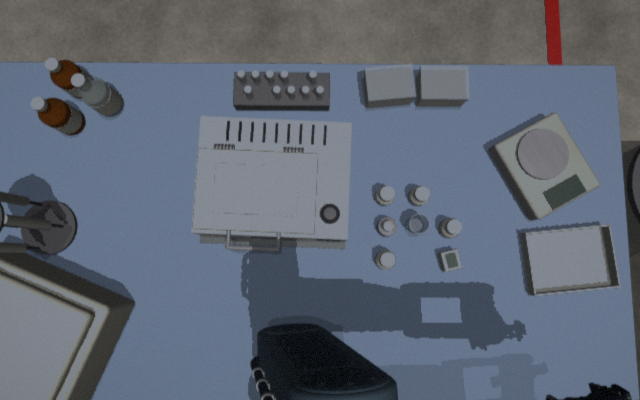

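View pics/side0.png

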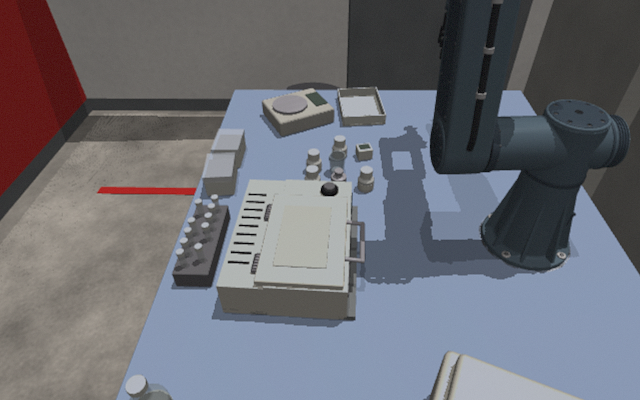

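View pics/wrist0.png

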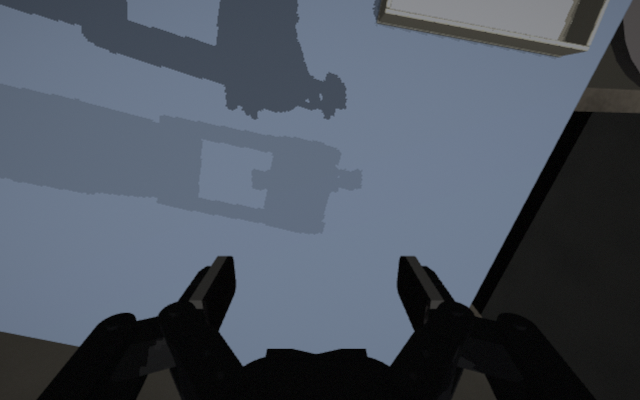

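```bash
python3 - <<'E'
from h import *
im=cv2.imread("pics/top0.png"); c=cal("top"); d=np.load("top_d.npy"); P=cloud(d,c)
cv2.imwrite("pics/z0.png",cv2.resize(im[175:280,365:475],None,fx=5,fy=5,interpolation=cv2.INTER_CUBIC))
cv2.imwrite("pics/z1.png",cv2.resize(im[105:260,185:360],None,fx=4,fy=3.8,interpolation=cv2.INTER_CUBIC))
for u,v in [(386,195),(420,195),(386,226),(417,223),(451,227),(386,259),(450,260),(330,213),(205,130),(345,130),(270,190),(253,247),(253,235),(206,200),(500,250)]:
    print((u,v),np.round(P[v,u],3))
# object top centroid
for (u,v) in [(386,193),(420,193),(386,225),(417,222),(452,226),(386,258),(450,260)]:
    w=P[v-14:v+15,u-14:u+15].reshape(-1,3); 
    z=w[:,2].max(); m=w[:,2]>z-0.008; print((u,v),"zmax",round(z,3),m.sum(),np.round((w[m].min(0)+w[m].max(0))/2,3),np.round(np.ptp(w[m],0),3))
# incubator
B=P[105:250,185:360].reshape(-1,3)
for lo,hi in [(0.095,0.111),(0.111,0.13)]:
    m=(B[:,2]>lo)&(B[:,2]<hi); r=cv2.minAreaRect(B[m][:,:2].astype(np.float32)*1000); print(lo,m.sum(),r)
E
```

```text
(386, 195) [ 0.579 -0.206  0.069]
(420, 195) [ 0.579 -0.29   0.07 ]
(386, 226) [ 0.502 -0.205  0.062]
(417, 223) [ 0.513 -0.295  0.002]
(451, 227) [ 0.499 -0.365  0.07 ]
(386, 259) [ 0.42  -0.203  0.069]
(450, 260) [ 0.418 -0.37   0.033]
(330, 213) [ 0.528 -0.064  0.128]
(205, 130) [0.734 0.244 0.101]
(345, 130) [ 0.737 -0.102  0.098]
(270, 190) [0.583 0.079 0.122]
(253, 247) [0.447 0.119 0.107]
(253, 235) [0.476 0.12  0.102]
(206, 200) [0.558 0.231 0.119]
(500, 250) [ 0.444 -0.511 -0.001]
(386, 193) zmax 1.315 1 [ 0.422 -0.038  1.315] [0. 0. 0.]
(420, 193) zmax 1.315 3 [ 0.422 -0.038  1.315] [0. 0. 0.]
(386, 225) zmax 1.315 1 [ 0.422 -0.038  1.315] [0. 0. 0.]
(417, 222) zmax 1.315 3 [ 0.422 -0.038  1.315] [0. 0. 0.]
(452, 226) zmax 1.315 2 [ 0.422 -0.038  1.315] [0. 0. 0.]
(386, 258) zmax 1.315 7 [ 0.422 -0.038  1.315] [0. 0. 0.]
(450, 260) zmax 1.315 4 [ 0.422 -0.038  1.315] [0. 0. 0.]
0.095 7881 ((601.3322143554688, 76.64962005615234), (375.5647888183594, 325.9147033691406), 87.69134521484375)
0.111 10311 ((565.6199951171875, 86.3313217163086), (348.1050109863281, 252.78207397460938), 87.76191711425781)
```

View pics/z0.png

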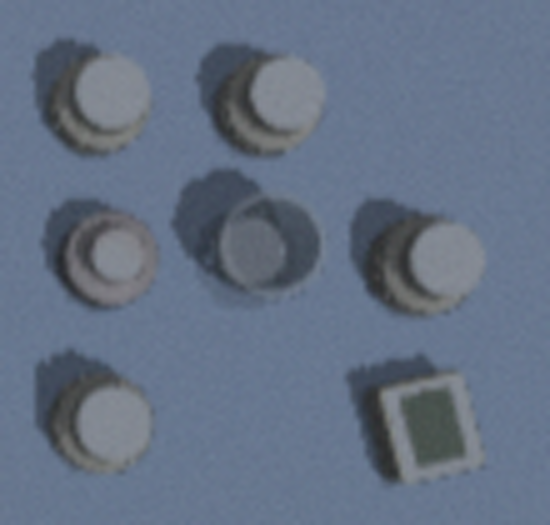

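View pics/z1.png

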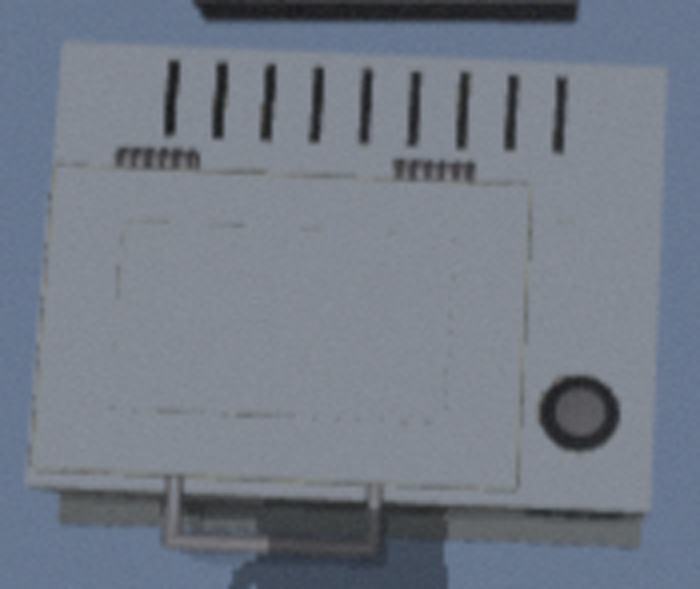

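```bash
cat >> h.py <<'E'
def tool():
    o=ctrl.get_obs(); q=o["eef_rot"]; return np.array(o["eef_pos"]),Ro.from_quat([q[1],q[2],q[3],q[0]]),o
def pl(target,yaw):
    """target TCP, tool y down, tool x at yaw (deg) from world x. prints turn (units, tool axes), and shift units AFTER turn"""
    p,R,o=tool(); c,s=np.cos(np.radians(yaw)),np.sin(np.radians(yaw))
    T=Ro.from_matrix(np.column_stack([[c,s,0],[0,0,-1],np.cross([c,s,0],[0,0,-1])]))
    rv=np.degrees((R.inv()*T).as_rotvec())/6
    print("t",round(o["time_s"],2),"pos",p.round(4),"F",np.round(o["wrist_force"],1),"turn",rv.round(2),"shift",(T.inv().apply(np.array(target)-p)/0.03).round(2),"op",round(o["opening"],2))
E
python3 - <<'E'
from h import *
p,R,o=tool(); print(R.as_matrix().round(3))
c=cal("wrist"); print("cam in tool",R.inv().apply(-c[1].T@c[2]-p).round(3)); print("cam axes in tool\n",(R.as_matrix().T@c[1].T).round(3)); print(c[0])
# incubator outline
im=cv2.imread("pics/top0.png"); c=cal("top"); d=np.load("top_d.npy"); P=cloud(d,c)
B=P[105:262,185:360].reshape(-1,3)
m=(B[:,2]>.095)&(B[:,2]<.111)
for y in np.arange(-.1,.26,.03):
    s=B[(abs(B[:,1]-y)<.006)]; t=s[(s[:,2]>.09)&(s[:,2]<.14)]; print("y",round(y,2),"xmin",t[:,0].min().round(4),"xmax",t[:,0].max().round(4), "lid x", s[s[:,2]>.113][:,0].min().round(4), s[s[:,2]>.113][:,0].max().round(4))
for x in np.arange(.48,.74,.04):
    s=B[(abs(B[:,0]-x)<.006)]; t=s[(s[:,2]>.09)&(s[:,2]<.14)]; l=s[s[:,2]>.113]
    print("x",round(x,2),"ymin",t[:,1].min().round(4),"ymax",t[:,1].max().round(4), "lid y", l[:,1].min().round(4) if len(l) else '',l[:,1].max().round(4)if len(l) else '')
sil=ctrl.silhouettes("lid_bar","top")
E
```

```text
[[ 0.257  0.     0.966]
 [-0.966  0.     0.257]
 [-0.    -1.     0.   ]]
cam in tool [-0.001 -0.143  0.084]
cam axes in tool
 [[ 1.     0.001  0.   ]
 [-0.    -0.322  0.947]
 [ 0.001 -0.947 -0.322]]
[[285.29908885   0.         315.96573762]
 [  0.         285.29908885 200.14488064]
 [  0.           0.           1.        ]]Traceback (most recent call last):
  File "<stdin>", line 9, in <module>
    return umr_minimum(a, axis, None, out, keepdims, initial, where)
ValueError: zero-size array to reduction operation minimum which has no identity
```

```bash
python3 - <<'E'
from h import *
c=cal("top"); d=np.load("top_d.npy"); P=cloud(d,c)
B=P[105:262,185:360].reshape(-1,3); B=B[B[:,2]<.2]
t=B[(B[:,2]>.09)&(B[:,2]<.14)]; l=B[B[:,2]>.113]
def edge(S,ax,mode,vals):
    o=1-ax; pts=[]
    for v in vals:
        s=S[abs(S[:,o]-v)<.005][:,ax]
        if len(s): pts.append((v,(np.min if mode<0 else np.max)(s)))
    pts=np.array(pts); k=np.polyfit(pts[:,0],pts[:,1],1); r=pts[:,1]-np.polyval(k,pts[:,0]); k=np.polyfit(*pts[abs(r)<.004].T,1)
    print(["x","y"][ax],mode,"slope deg",np.degrees(k[0]).round(2),"at0.08/0.6",np.polyval(k,0.08 if ax==0 else .6).round(4),r.std().round(4))
print("body");edge(t,0,1,np.arange(-.08,.23,.02));edge(t,1,-1,np.arange(.48,.73,.02));edge(t,1,1,np.arange(.48,.73,.02))
edge(t,0,-1,[-.09,-.08,-.07,-.06,-.05,0,.02,.17,.2,.22]); 
print("lid");edge(l,1,1,np.arange(.49,.65,.02)); edge(l,0,-1,np.arange(-.02,.2,.02)); edge(l,0,1,np.arange(-.02,.2,.02))
im,_=ctrl.camera("top"); 
for b in ctrl.silhouettes("lid_bar","top")[:2]: print(b["p"],b["pixels"].sum())
# bar: points in front of body, z>.08
f=B[(B[:,0]<.462)&(B[:,2]>.08)]; print(len(f)); 
if len(f):print(f.min(0),f.max(0),f.mean(0))
for y in np.arange(.03,.17,.02):
    s=f[abs(f[:,1]-y)<.005]; print(round(y,2),len(s),s[:,0].min().round(4) if len(s) else '',s[:,0].max().round(4) if len(s) else '',s[:,2].max().round(3) if len(s) else '')
E
```

```text
body
x 1 slope deg 2.15 at0.08/0.6 0.763 0.0008
y -1 slope deg -2.28 at0.08/0.6 -0.1102 0.0007
y 1 slope deg -2.21 at0.08/0.6 0.2638 0.0015
x -1 slope deg 2.18 at0.08/0.6 0.4733 0.0094
lid
y 1 slope deg -1.92 at0.08/0.6 0.2581 0.0008
x -1 slope deg -11.99 at0.08/0.6 0.464 0.0112
x 1 slope deg 1.92 at0.08/0.6 0.6782 0.0056
0.77 10126
0.74 367
316
[0.43805629 0.05440811 0.10277273] [0.46193686 0.18546838 0.11718515] [0.44642431 0.11817607 0.10961079]
0.03 0   
0.05 2 0.443 0.4619 0.108
0.07 19 0.4381 0.4477 0.116
0.09 24 0.4381 0.4476 0.114
0.11 20 0.4404 0.4499 0.113
0.13 22 0.4403 0.4498 0.115
0.15 21 0.4403 0.4521 0.114
0.17 20 0.4425 0.4521 0.114
```

Call:
{"name": "step_arm", "arguments": {"commands": [[0,-1,0,0,0,0,0.25],[0,-1,0,0,0,0,0.25],[0,-1,0,0,0,0,0.25],[0,-1,0,0,0,0,0.25],[0,-1,0,0,0,0,0.25],[0,-1,0,0,0,0,0.25],[0,-1,0,0,0,0,0.25],[0,-1,0,0,0,0,0.25],[0,-1,0,0,0,0,0.25],[0,-1,0,0,0,0,0.25]]}}

```text
time_s: 2.3
eef_pos: [0.1477, -0.5557, 0.2313]
eef_rot: [0.701, -0.701, 0.091, -0.091]
wrist_force: [-0.3, -0.4, -1.6]
opening: 0.251
```

Call:
{"name": "step_arm", "arguments": {"commands": [[0,-1,0,0,0,0,0.25],[0,-1,0,0,0,0,0.25],[0,-0.13,0,0,0,0,0.25],[0,0,0,0,0,0,0.25]]}}

```text
time_s: 2.7
eef_pos: [0.1477, -0.5557, 0.2313]
eef_rot: [0.707, -0.707, 0.015, -0.015]
wrist_force: [0.0, 0.3, -1.0]
opening: 0.255
```

```bash
python3 - <<'E'
from h import *
pl([.445,.119,.2],-2.2)
E
```

```text
t 2.7 pos [ 0.1477 -0.5557  0.2313] F [ 0.   0.3 -1. ] turn [-0.   -0.04  0.  ] shift [ 9.04  1.04 22.85] op 0.26
```

Call:
{"name": "step_arm", "arguments": {"commands": [[0,0,0,0.4,0,0.95,0.25],[0,0,0,0.4,0,0.95,0.25],[0,0,0,0.4,0,0.95,0.25],[0,0,0,0.4,0,0.95,0.25],[0,0,0,0.4,0,0.95,0.25],[0,0,0,0.4,0,0.95,0.25],[0,0,0,0.4,0,0.95,0.25],[0,0,0,0.4,0,0.95,0.25],[0,0,0,0.4,0,0.95,0.25],[0,0,0,0.4,0,0.95,0.25]]}}

```text
time_s: 3.7
eef_pos: [0.2796, -0.2747, 0.2315]
eef_rot: [-0.707, 0.707, -0.015, 0.016]
wrist_force: [0.1, -0.0, -0.2]
opening: 0.247
```

Call:
{"name": "step_arm", "arguments": {"commands": [[0,0,0,0.4,0,0.95,0.25],[0,0,0,0.4,0,0.95,0.25],[0,0,0,0.4,0,0.95,0.25],[0,0,0,0.4,0,0.95,0.25],[0,0,0,0.4,0,0.95,0.25],[0,0,0,0.4,0,0.95,0.25],[0,0,0,0.4,0,0.95,0.25],[0,0,0,0.4,0,0.95,0.25],[0,0,0,0.4,0,0.95,0.25],[0,0,0,0.4,0,0.95,0.25]]}}

```text
time_s: 4.7
eef_pos: [0.4112, 0.0053, 0.2316]
eef_rot: [-0.707, 0.707, -0.015, 0.016]
wrist_force: [0.5, -0.1, 0.5]
opening: 0.251
```

Call:
{"name": "step_arm", "arguments": {"commands": [[0,0,0,0.4,0,0.95,0.25],[0,0,0,0.4,0,0.95,0.25],[0,0,0,0,0,0.95,0.25],[0,0,0,0,0,0,0.25],[0,0,0,0,0,0,0.25]]}}

```text
time_s: 5.2
eef_pos: [0.4381, 0.0888, 0.2313]
eef_rot: [-0.707, 0.707, -0.014, 0.014]
wrist_force: [-0.4, -0.1, -0.1]
opening: 0.25
```

```bash
python3 - <<'E'
from h import *
pl([.445,.119,.2],-2.2)
c=cal("wrist"); im,d=ctrl.camera("wrist"); cv2.imwrite("pics/w1.png",im); np.save("d.npy",d)
for b in ctrl.boxes_of("lid_bar","wrist"): print(b["p"],toworld(b["point"],c))
P=cloud(d,c); print(P[260,315],P[:, ::40][::40].shape)
m=(P[...,2]>.09)&(P[...,2]<.13)&(P[...,0]>.42)&(P[...,0]<.465)&(d>.1)
Q=P[m]; print(len(Q),Q.min(0),Q.max(0))
for y in np.arange(.05,.2,.02):
    s=Q[abs(Q[:,1]-y)<.004]
    if len(s): print(round(y,2),s[:,0].min().round(4),s[:,0].max().round(4),np.percentile(s[:,2],95).round(4),len(s))
E
```

```text
t 5.2 pos [0.4381 0.0888 0.2313] F [-0.4 -0.1 -0.1] turn [ 0.   -0.02 -0.  ] shift [0.19 1.04 1.01] op 0.25
0.72 [0.58018301 0.13921953 0.11848353]
0.49 [0.59542794 0.12226447 0.11951198]
[ 0.43205664 -0.04870077  0.00101523] (10, 16, 3)
2019 [0.43779408 0.05480888 0.10470298] [0.46497698 0.18545775 0.11466676]
0.07 0.4381 0.4492 0.1129 90
0.09 0.4398 0.4508 0.113 93
0.11 0.4406 0.4513 0.1128 101
0.13 0.4413 0.4518 0.1129 102
0.15 0.4421 0.4532 0.1126 118
0.17 0.4429 0.4537 0.1129 126
```

View pics/w1.png

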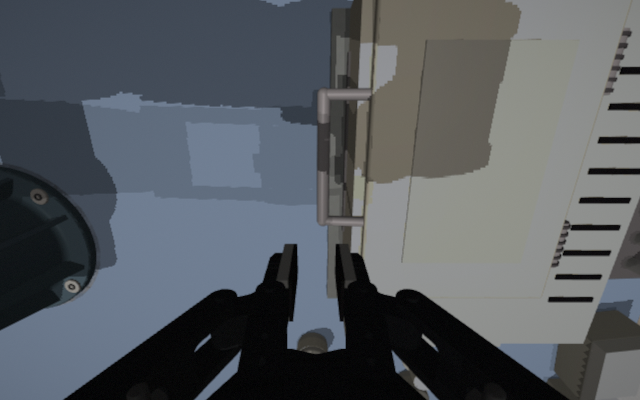

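Call:
{"name": "step_arm", "arguments": {"commands": [[0,0,0,0.25,0,1.0,0.25],[0,0,0,0,0,0,0.25],[0,0,0,0,1,0,0.25],[0,0,0,0,1,0,0.25],[0,0,0,0,1,0,0.25],[0,0,0,0,0,0,0.25],[0,0,0,0,0,0,0.25]]}}

```text
time_s: 6.0
eef_pos: [0.4469, 0.1173, 0.1417]
eef_rot: [-0.707, 0.707, -0.015, 0.015]
wrist_force: [0.1, 0.5, -0.4]
opening: 0.251
```

```bash
python3 - <<'E'
from h import *
pl([.4463,.119,.092],-2.2)
c=cal("wrist"); im,d=ctrl.camera("wrist"); cv2.imwrite("pics/w2.png",im)
im,d=ctrl.camera("side"); cv2.imwrite("pics/s2.png",cv2.resize(im[120:330,200:420],None,fx=3,fy=2.8))
E
```

```text
t 6.0 pos [0.4469 0.1173 0.1417] F [ 0.1  0.5 -0.4] turn [ 0.   -0.04 -0.01] shift [-0.02  1.66  0.06] op 0.25
```

View pics/w2.png

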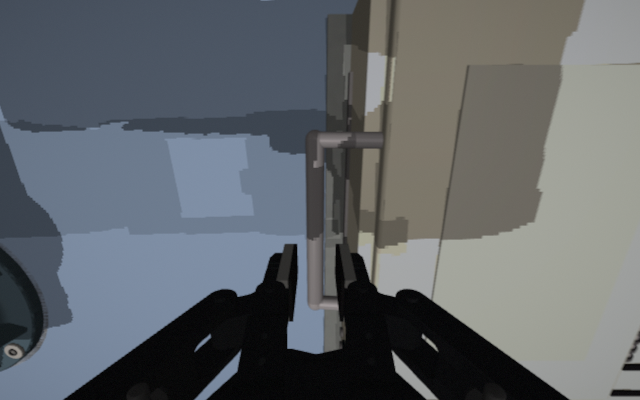

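View pics/s2.png

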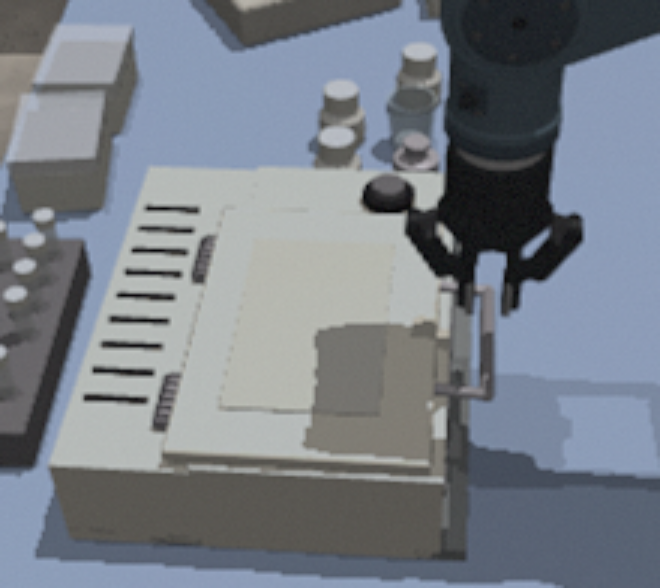

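Call:
{"name": "step_arm", "arguments": {"commands": [[0,0,0,0,0.5,0,0.25],[0,0,0,0,0.5,0,0.25],[0,0,0,0,0.35,0,0.25],[0,0,0,0,0,0,0.25]]}}

```text
time_s: 6.5
eef_pos: [0.4467, 0.118, 0.1006]
eef_rot: [-0.707, 0.707, -0.015, 0.014]
wrist_force: [0.3, 0.4, 1.0]
opening: 0.25
```

Call:
{"name": "step_arm", "arguments": {"commands": [[0,0,0,0,0.3,0,0.25],[0,0,0,0,0,0,0.25],[0,0,0,0,0,0,0],[0,0,0,0,0,0,0],[0,0,0,0,0,0,0],[0,0,0,0,0,0,0]]}}

```text
time_s: 7.1
eef_pos: [0.4458, 0.1182, 0.0918]
eef_rot: [-0.707, 0.707, -0.015, 0.013]
wrist_force: [-4.2, -1.0, 2.0]
opening: 0.112
```

Call:
{"name": "step_arm", "arguments": {"commands": [[0,0,0,0.02,-0.4,0,0],[0,0,0,0.03,-0.4,0,0],[0,0,0,0.12,-0.79,0,0],[0,0,0,0.2,-0.77,0,0],[0,0,0,0,0,0,0]]}}

```text
time_s: 7.6
eef_pos: [0.4569, 0.1178, 0.1658]
eef_rot: [-0.707, 0.707, -0.015, 0.013]
wrist_force: [-12.8, -0.8, 2.5]
opening: 0.108
```

```bash
python3 - <<'E'
from h import *
pl([.4463,.119,.092],-2.2)
im,d=ctrl.camera("side"); cv2.imwrite("pics/s3.png",cv2.resize(im[120:330,200:420],None,fx=3,fy=2.8))
E
```

```text
t 7.6 pos [0.4569 0.1178 0.1658] F [-12.8  -0.8   2.5] turn [ 0.01 -0.02 -0.03] shift [-0.35  2.46  0.03] op 0.11
```

View pics/s3.png

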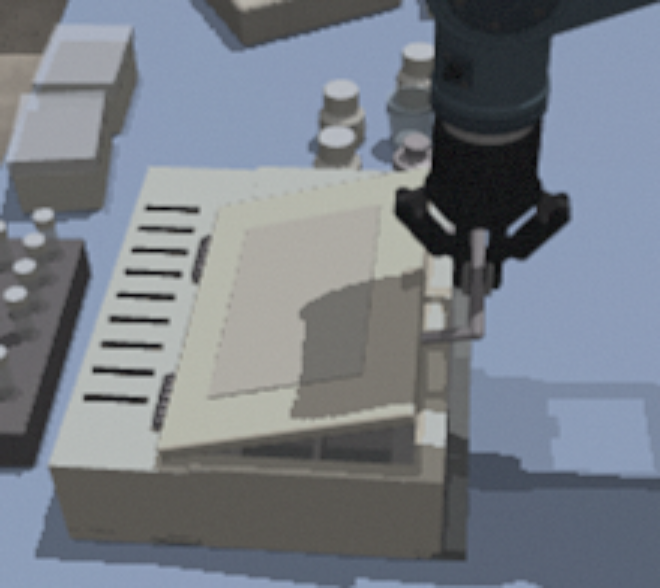

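Call:
{"name": "step_arm", "arguments": {"commands": [[0,0,0,0.2,-0.75,0,0],[0,0,0,0.32,-0.72,0,0],[0,0,0,0.42,-0.68,0,0],[0,0,0,0,0,0,0]]}}

```text
time_s: 8.05
eef_pos: [0.4884, 0.1164, 0.2318]
eef_rot: [-0.707, 0.707, -0.013, 0.016]
wrist_force: [-5.2, 0.0, 2.6]
opening: 0.111
```

Call:
{"name": "step_arm", "arguments": {"commands": [[0,0,0,0.45,-0.64,0,0],[0,0,0,0.52,-0.59,0,0],[0,0,0,0.58,-0.53,0,0],[0,0,0,0,0,0,0]]}}

```text
time_s: 8.45
eef_pos: [0.5354, 0.1145, 0.284]
eef_rot: [0.707, -0.707, 0.012, -0.017]
wrist_force: [-6.3, -0.5, 6.7]
opening: 0.112
```

```bash
python3 - <<'E'
from h import *
pl([.4463,.119,.092],-2.2)
im,d=ctrl.camera("side"); cv2.imwrite("pics/s4.png",cv2.resize(im[80:330,200:420],None,fx=3,fy=2.4))
E
```

```text
t 8.45 pos [0.5354 0.1145 0.284 ] F [-6.3 -0.5  6.7] turn [-0.   -0.03  0.06] shift [-2.97  6.4   0.04] op 0.11
```

View pics/s4.png

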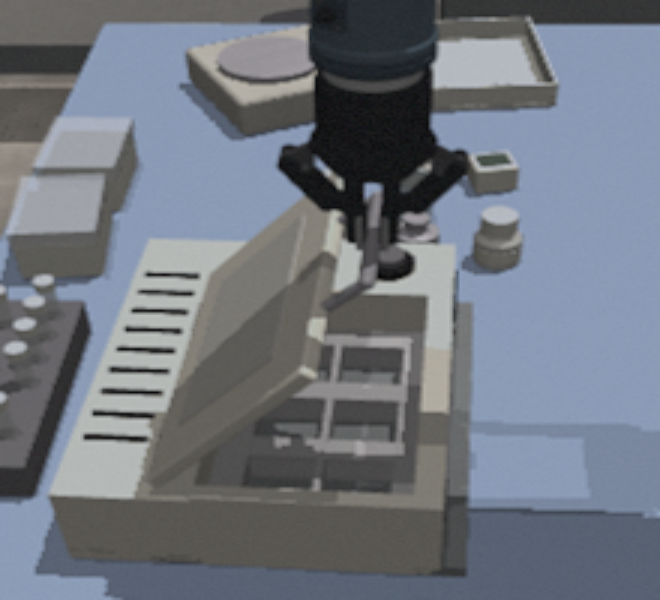

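Call:
{"name": "step_arm", "arguments": {"commands": [[0,0,0,0,0,0,0.35],[0,0,0,0.1,-0.3,0,0.35],[0,0,0,0.2,-1,0,0.35],[0,0,0,0,-1,0,0.35],[0,0,0,-0.5,-1,0,0.35],[0,0,0,-1,-0.5,0,0.35],[0,0,0,-1,0,-0.5,0.35],[0,0,0,-1,0,-1,0.35],[0,0,0,-1,0,-1,0.35]]}}

```text
time_s: 9.4
eef_pos: [0.4026, 0.0446, 0.3946]
eef_rot: [-0.707, 0.707, -0.013, 0.014]
wrist_force: [-0.7, -0.6, -0.1]
opening: 0.345
```

```bash
python3 - <<'E'
from h import *
pl([.4463,.119,.092],-2.2)
im,d=ctrl.camera("side"); cv2.imwrite("pics/s5.png",im)
E
```

```text
t 9.4 pos [0.4026 0.0446 0.3946] F [-0.7 -0.6 -0.1] turn [ 0.   -0.    0.02] shift [ 1.36 10.09  2.53] op 0.35
```

View pics/s5.png

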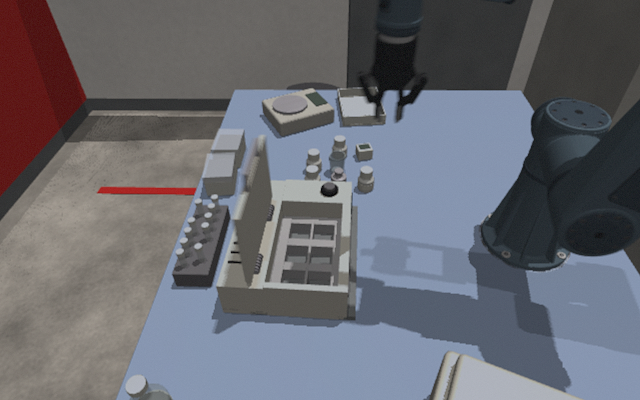

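Call:
{"name": "step_arm", "arguments": {"commands": [[0,-1,0,0,0,0,0.65],[0,-1,0,0,0,0,0.65],[0,-1,0,0,0,0,0.65],[0,-1,0,0,0,0,0.65],[0,-1,0,0,0,0,0.65],[0,-1,0,0,0,0,0.65],[0,-1,0,0,0,0,0.65],[0,-1,0,0,0,0,0.65],[0,-1,0,0,0,0,0.65],[0,-1,0,0,0,0,0.65]]}}

```text
time_s: 10.45
eef_pos: [0.4038, 0.0448, 0.3945]
eef_rot: [-0.618, 0.619, 0.343, -0.342]
wrist_force: [-0.6, 0.3, 0.4]
opening: 0.65
```

Call:
{"name": "step_arm", "arguments": {"commands": [[0,-1,0,0,0,0,0.65],[0,-1,0,0,0,0,0.65],[0,-1,0,0,0,0,0.65],[0,-1,0,0,0,0,0.65],[0,-1,0,0,0,0,0.65],[0,0,0,0,0,0,0.65]]}}

```text
time_s: 11.05
eef_pos: [0.4038, 0.0448, 0.3945]
eef_rot: [-0.509, 0.51, 0.49, -0.49]
wrist_force: [-0.7, -0.3, 0.5]
opening: 0.652
```

```bash
python3 - <<'E'
from h import *
pl([.52,.08,.36],87.8)
im,d=ctrl.camera("top"); cv2.imwrite("pics/t6.png",im); np.save("top6.npy",d)
E
```

```text
t 11.05 pos [0.4038 0.0448 0.3945] F [-0.7 -0.3  0.5] turn [ 0.01 -0.01 -0.  ] shift [ 1.32  1.15 -3.82] op 0.65
```

View pics/t6.png

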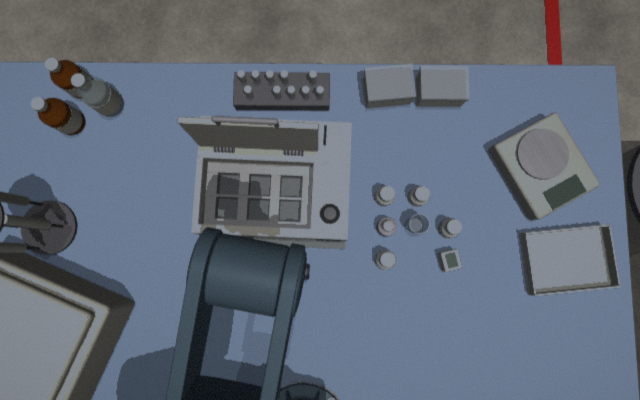

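Call:
{"name": "step_arm", "arguments": {"commands": [[0,0,0,0.5,0,-0.85,0.65],[0,0,0,0.5,0.3,-0.85,0.65],[0,0,0,0.5,0.3,-0.85,0.65],[0,0,0,0.3,0.3,-0.85,0.65],[0,0,0,0,0,0,0.65],[0,0,0,0,0,0,0.65]]}}

```text
time_s: 11.7
eef_pos: [0.5076, 0.0947, 0.3665]
eef_rot: [0.511, -0.51, -0.489, 0.49]
wrist_force: [-0.1, 0.9, -0.2]
opening: 0.651
```

```bash
python3 - <<'E'
from h import *
pl([.52,.08,.36],87.8)
c=cal("wrist"); im,d=ctrl.camera("wrist"); cv2.imwrite("pics/w7.png",im); np.save("w7.npy",d); np.savez("w7c.npz",K=c[0],R=c[1],t=c[2])
for i in range(6):
    for b in ctrl.boxes_of(f"pocket{i}","wrist")[:6]: print(i,round(b["p"],2),toworld(b["point"],c).round(4))
    if i==0 : pass
E
```

```text
t 11.7 pos [0.5076 0.0947 0.3665] F [-0.1  0.9 -0.2] turn [-0.01 -0.04 -0.  ] shift [-0.47  0.22 -0.43] op 0.65
0 0.86 [0.6064 0.0823 0.0967]
1 0.86 [0.6064 0.0823 0.0967]
2 0.86 [0.6064 0.0823 0.0967]
3 0.86 [0.6064 0.0823 0.0967]
4 0.86 [0.6064 0.0823 0.0967]
5 0.86 [0.6064 0.0823 0.0967]
```

View pics/w7.png

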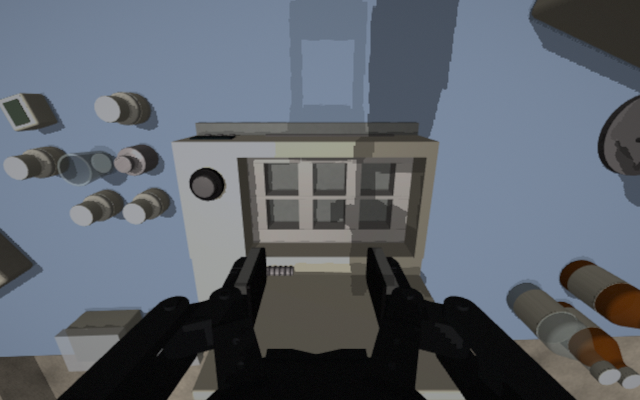

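```bash
python3 - <<'E'
from h import *
from scipy.optimize import minimize
z=np.load("w7c.npz"); c=(z["K"],z["R"],z["t"]); d=np.load("w7.npy"); P=cloud(d,c)
C=-c[1].T@c[2]
Z=P[...,2]
# rack top height estimate
reg=np.zeros((400,640),bool); reg[155:245,250:415]=1; reg&=d>0
h,e=np.histogram(Z[reg],bins=np.arange(0,.12,.004)); print([(round(a,3),n) for a,n in zip(e,h) if n>20])
rib=reg&(Z>.042)&(Z<.06); zt=np.median(Z[rib&(Z<.055)]); print("zt",zt)
hole=reg&(Z<.042)
ray=P-C; s=(zt-C[2])/ray[...,2]; I=C+ray*s[...,None]
X=np.vstack([I[rib],I[hole]])[:,:2]; L=np.r_[np.zeros(rib.sum()),np.ones(hole.sum())]
def inc(p): 
    a=p[2]; v=X-p[:2]; return v@np.array([[np.cos(a),-np.sin(a)],[np.sin(a),np.cos(a)]])
def cost(p):
    q=inc(p); qx=np.abs(np.abs(q[:,0])-.031); qy=np.minimum(abs(q[:,1]),abs(abs(q[:,1])-.08))
    m=.028-np.maximum(qx,qy); pr=1/(1+np.exp(-m/.0012)); return ((pr-L)**2).mean()
best=min((minimize(cost,[x,y,a],method="Nelder-Mead",options=dict(xatol=1e-5,fatol=1e-7,initial_simplex=[[x,y,a],[x+.006,y,a],[x,y+.006,a],[x,y,a+.02]])) for x in np.arange(.54,.62,.015) for y in np.arange(.08,.14,.015) for a in [-.04]),key=lambda r:r.fun)
print(best.x,np.degrees(best.x[2]),best.fun)
ox,oy,a=best.x; R=np.array([[np.cos(a),-np.sin(a)],[np.sin(a),np.cos(a)]])
pk=[]
im=cv2.imread("pics/w7.png")
for i,(x,y) in enumerate([(-.031,.08),(-.031,0),(-.031,-.08),(.031,.08),(.031,0),(.031,-.08)]):
    w=np.r_[R@[x,y]+[ox,oy],zt]; pk.append(w); print(i,w.round(4))
    cs=np.array([proj(np.r_[R@[x+dx,y+dy]+[ox,oy],zt],c) for dx,dy in [(-.028,-.028),(.028,-.028),(.028,.028),(-.028,.028)]])
    cv2.polylines(im,[np.round(cs*16).astype(int)],True,(0,0,255),1,shift=4)
np.save("pk.npy",pk); np.save("inc.npy",best.x)
cv2.imwrite("pics/fit.png",cv2.resize(im[120:270,180:450],None,fx=2.9,fy=2.9,interpolation=cv2.INTER_CUBIC))
print("bar origin: hinge est in inc frame", R.T@(np.array([.686,.110])-[ox,oy]))
# caps
for b in ctrl.boxes_of("bottle0_mid","wrist"): print("bottle",round(b["p"],2),toworld(b["point"],c).round(4))
for b in ctrl.boxes_of("start_top","wrist"): print("start",round(b["p"],2),toworld(b["point"],c).round(4))
lab=((Z>.06)&(Z<.085)&(P[...,1]<-.13)&(P[...,1]>-.5)&(d>0)).astype(np.uint8)
n,l,st,ce=cv2.connectedComponentsWithStats(lab)
for i in range(1,n):
    if st[i,4]>40:
        Q=P[l==i]; print(st[i,4],ce[i].round(),((Q.min(0)+Q.max(0))/2).round(4),np.ptp(Q,0).round(3))
E
```

```text
[(np.float64(0.012), np.int64(2144)), (np.float64(0.016), np.int64(2396)), (np.float64(0.02), np.int64(218)), (np.float64(0.024), np.int64(163)), (np.float64(0.028), np.int64(229)), (np.float64(0.032), np.int64(213)), (np.float64(0.036), np.int64(197)), (np.float64(0.04), np.int64(261)), (np.float64(0.044), np.int64(280)), (np.float64(0.048), np.int64(6703)), (np.float64(0.052), np.int64(863)), (np.float64(0.056), np.int64(181)), (np.float64(0.06), np.int64(84)), (np.float64(0.064), np.int64(72)), (np.float64(0.068), np.int64(57)), (np.float64(0.072), np.int64(57)), (np.float64(0.076), np.int64(38)), (np.float64(0.08), np.int64(45)), (np.float64(0.084), np.int64(28)), (np.float64(0.088), np.int64(29)), (np.float64(0.104), np.int64(488))]
zt 0.05073584851660602
[ 0.57573995  0.11380808 -0.04022498] -2.304721588110378 0.026733862917955816
0 [0.548  0.195  0.0507]
1 [0.5448 0.1151 0.0507]
2 [0.5415 0.0351 0.0507]
3 [0.6099 0.1925 0.0507]
4 [0.6067 0.1126 0.0507]
5 [0.6035 0.0326 0.0507]
bar origin: hinge est in inc frame [0.110324   0.00062901]
bottle 0.91 [ 0.4202 -0.1933  0.057 ]
bottle 0.64 [ 0.53   -0.0653  0.1223]
start 0.75 [ 0.5297 -0.0651  0.1241]
669 [109. 109.] [ 0.4213 -0.2069  0.0678] [0.037 0.038 0.016]
412 [ 74. 170.] [ 0.5099 -0.2888  0.064 ] [0.053 0.054 0.008]
619 [ 19. 167.] [ 0.5018 -0.3731  0.0678] [0.037 0.039 0.015]
264 [123. 164.] [ 0.5041 -0.212   0.0635] [0.027 0.029 0.007]
487 [135. 212.] [ 0.5847 -0.2079  0.0677] [0.037 0.038 0.015]
509 [ 83. 214.] [ 0.5842 -0.2957  0.0678] [0.036 0.039 0.016]
1966 [ 86. 346.] [ 0.8714 -0.3594  0.0695] [0.091 0.126 0.019]
86 [197. 360.] [ 0.899  -0.1616  0.0695] [0.024 0.017 0.019]<stdin>:11: RuntimeWarning: divide by zero encountered in divide
<stdin>:11: RuntimeWarning: invalid value encountered in multiply
```

View pics/fit.png

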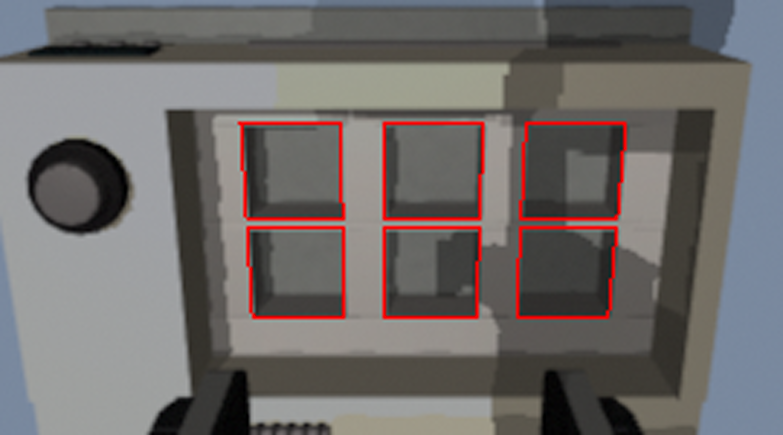

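```bash
cat >> h.py <<'E'
def caps(save=None,n="wrist",lo=.06,hi=.085):
    c=cal(n); im,d=ctrl.camera(n); P=cloud(d,c); Z=P[...,2]
    if save: cv2.imwrite(save,im)
    lab=((Z>lo)&(Z<hi)&(P[...,1]<-.13)&(P[...,1]>-.5)&(P[...,0]<.7)&(P[...,0]>.3)&(d>0.12)).astype(np.uint8)
    k,l,st,ce=cv2.connectedComponentsWithStats(lab)
    for i in range(1,k):
        if st[i,4]>40:
            Q=P[l==i]; zt=np.percentile(Q[:,2],90); T=Q[Q[:,2]>zt-.006]
            print(n,st[i,4],ce[i].round(),"mid",((Q.min(0)+Q.max(0))/2)[:2].round(4),np.ptp(Q,0).round(3)[:2],"top",((T.min(0)+T.max(0))/2)[:2].round(4),zt.round(4))
E
python3 - <<'E'
from h import *
pl([.421,-.206,.2],87.7)
E
```

```text
t 12.15 pos [0.5077 0.0945 0.3674] F [-0.7 -0.1  0.5] turn [ 0.01 -0.01 -0.  ] shift [-10.13   5.58   2.48] op 0.65
```

Call:
{"name": "step_arm", "arguments": {"commands": [[0,0,0,-1,0,0.2,0.65],[0,0,0,-1,0,0.2,0.65],[0,0,0,-1,0.4,0.3,0.65],[0,0,0,-1,0.6,0.3,0.65],[0,0,0,-1,0.6,0.3,0.65],[0,0,0,-1,0.6,0.3,0.65],[0,0,0,-1,0.8,0.3,0.65],[0,0,0,-1,0.8,0.3,0.65],[0,0,0,-1,0.8,0.2,0.65],[0,0,0,-1,0.8,0,0.65]]}}

```text
time_s: 13.15
eef_pos: [0.4229, -0.2033, 0.2044]
eef_rot: [-0.51, 0.511, 0.49, -0.49]
wrist_force: [0.9, -0.7, 0.3]
opening: 0.646
```

Call:
{"name": "step_arm", "arguments": {"commands": [[0,0,0,0,0,0,0.65],[0,0,0,0,0,0,0.65]]}}

```text
time_s: 13.35
eef_pos: [0.4233, -0.2023, 0.2046]
eef_rot: [0.511, -0.51, -0.489, 0.489]
wrist_force: [0.1, 0.2, 0.6]
opening: 0.652
```

```bash
python3 - <<'E'
from h import *
caps("pics/w8.png"); caps("pics/t8.png","top")
pl([.421,-.206,.2],87.7)
E
```

```text
wrist 1113 [310. 185.] mid [ 0.4202 -0.2071] [0.037 0.037] top [ 0.4203 -0.2072] 0.0737
wrist 298 [231. 254.] mid [ 0.5045 -0.2928] [0.044 0.045] top [ 0.5045 -0.2928] 0.0665
wrist 1015 [165. 261.] mid [ 0.5009 -0.3737] [0.037 0.038] top [ 0.5009 -0.3737] 0.0736
wrist 448 [310. 255.] mid [ 0.5032 -0.2113] [0.027 0.027] top [ 0.5032 -0.2113] 0.0657
wrist 822 [315. 316.] mid [ 0.5843 -0.2083] [0.039 0.038] top [ 0.5847 -0.2084] 0.0736
wrist 66 [257. 321.] mid [ 0.5871 -0.2807] [0.019 0.007] top [ 0.5878 -0.2807] 0.0732
top 185 [387. 193.] mid [ 0.5826 -0.2075] [0.037 0.037] top [ 0.583  -0.2074] 0.0737
top 186 [422. 194.] mid [ 0.5813 -0.2951] [0.036 0.036] top [ 0.5813 -0.2955] 0.0736
top 87 [388. 226.] mid [ 0.5015 -0.2103] [0.025 0.025] top [ 0.5015 -0.2103] 0.0665
top 192 [454. 227.] mid [ 0.4991 -0.372 ] [0.035 0.038] top [ 0.4991 -0.372 ] 0.0739
t 13.45 pos [ 0.4242 -0.2018  0.2058] F [-0.2 -0.1 -0.2] turn [ 0.01 -0.   -0.  ] shift [-0.14  0.19  0.1 ] op 0.65
```

View pics/w8.png

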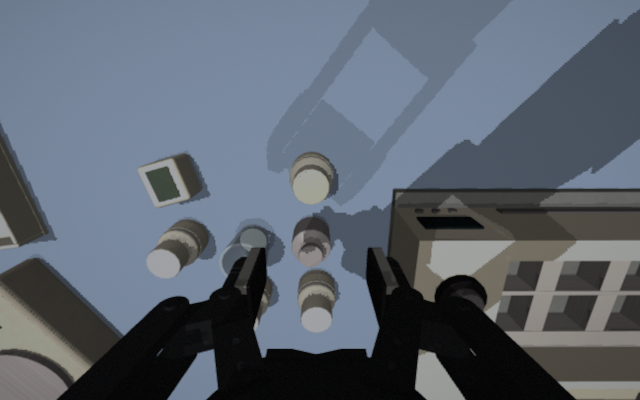

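Call:
{"name": "step_arm", "arguments": {"commands": [[0,0,0,-0.17,0.9,0.12,0.65],[0,0,0,0,1,0,0.65],[0,0,0,0,1,0,0.65],[0,0,0,0,0.8,0,0.65],[0,0,0,0,0,0,0.65],[0,0,0,0,0,0,0.65]]}}

```text
time_s: 14.05
eef_pos: [0.4206, -0.2068, 0.095]
eef_rot: [-0.509, 0.51, 0.49, -0.49]
wrist_force: [-0.4, 0.2, 0.8]
opening: 0.649
```

```bash
python3 - <<'E'
from h import *
caps("pics/w9.png")
pl([.4202,-.2071,.042],87.7)
E
```

```text
wrist 2670 [314. 233.] mid [ 0.4202 -0.2071] [0.038 0.038] top [ 0.4203 -0.2071] 0.0735
wrist 1944 [ 97. 335.] mid [ 0.5001 -0.3735] [0.037 0.038] top [ 0.5001 -0.3735] 0.0734
wrist 926 [313. 329.] mid [ 0.5033 -0.211 ] [0.028 0.027] top [ 0.5033 -0.211 ] 0.0655
wrist 202 [205. 361.] mid [ 0.5298 -0.2995] [0.011 0.016] top [ 0.5298 -0.2995] 0.0662
wrist 89 [207. 394.] mid [ 0.5693 -0.3042] [0.009 0.015] top [ 0.5693 -0.3042] 0.0663
t 14.1 pos [ 0.4211 -0.2074  0.0957] F [0.2 0.2 0.1] turn [ 0.02  0.01 -0.02] shift [0.01 1.79 0.03] op 0.65
```

View pics/w9.png

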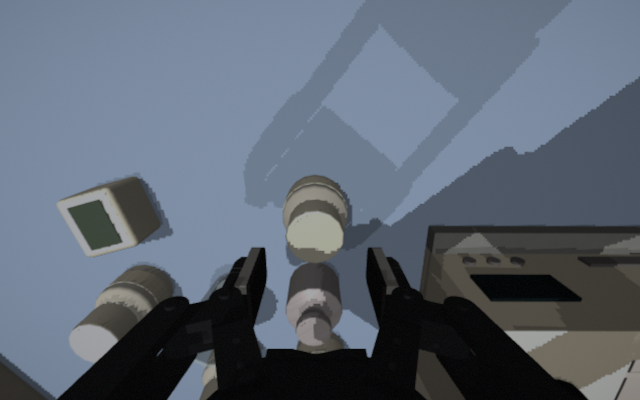

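Call:
{"name": "step_arm", "arguments": {"commands": [[0,0,0,0,0.9,0,0.65],[0,0,0,0,0.85,0,0.65],[0,0,0,0,0,0,0.65],[0,0,0,0,0,0,0],[0,0,0,0,0,0,0],[0,0,0,0,0,0,0],[0,0,0,0,0,0,0]]}}

```text
time_s: 14.8
eef_pos: [0.4213, -0.2082, 0.0434]
eef_rot: [-0.509, 0.511, 0.49, -0.49]
wrist_force: [-0.9, 1.4, 7.7]
opening: 0.426
```

Call:
{"name": "step_arm", "arguments": {"commands": [[0,0,0,0,-0.5,0,0],[0,0,0,0,-1,0,0],[0,0,0,0,-1,0,0],[0,0,0,0,-1,0,0],[0,0,0,0,-1,0,0],[0,0,0,0,0,0,0]]}}

```text
time_s: 15.4
eef_pos: [0.4224, -0.2092, 0.1817]
eef_rot: [-0.507, 0.513, 0.49, -0.489]
wrist_force: [1.3, -0.5, 0.5]
opening: 0.427
```

```bash
python3 - <<'E'
from h import *
pk=np.load("pk.npy"); np.set_printoptions(suppress=True); pl(list(pk[4][:2])+[.19],87.7)
caps("pics/w10.png")
E
```

```text
t 15.4 pos [ 0.4224 -0.2092  0.1817] F [ 1.3 -0.5  0.5] turn [ 0.07 -0.   -0.06] shift [10.96 -0.28 -5.71] op 0.43
wrist 395 [233. 267.] mid [ 0.507  -0.2939] [0.049 0.043] top [ 0.507  -0.2939] 0.0665
wrist 1157 [162. 270.] mid [ 0.501  -0.3734] [0.037 0.037] top [ 0.501  -0.3734] 0.0736
wrist 863 [322. 330.] mid [ 0.5839 -0.2082] [0.038 0.037] top [ 0.5839 -0.2082] 0.0736
```

View pics/w10.png

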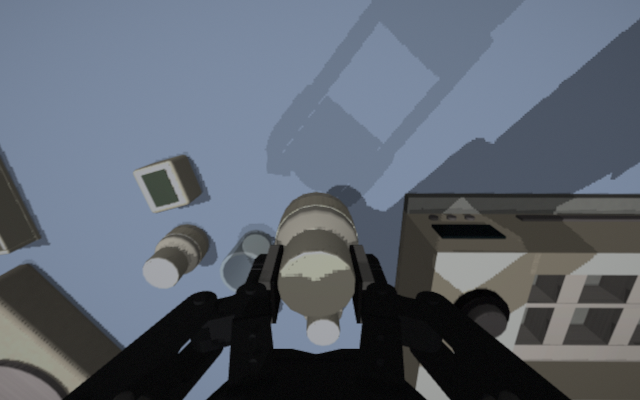

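Call:
{"name": "step_arm", "arguments": {"commands": [[0,0,0,0.6,-0.5,-0.2,0],[0,0,0,1,0,-0.5,0],[0,0,0,1,0,-0.5,0],[0,0,0,1,0,-0.5,0],[0,0,0,1,0,-0.5,0],[0,0,0,1,0,-0.5,0],[0,0,0,1,0,-0.6,0],[0,0,0,1,0,-0.6,0],[0,0,0,1,0,-0.6,0],[0,0,0,1,0,-0.6,0]]}}

```text
time_s: 16.45
eef_pos: [0.5842, 0.0758, 0.1898]
eef_rot: [0.511, -0.509, -0.489, 0.49]
wrist_force: [-0.5, -0.8, -0.8]
opening: 0.428
```

Call:
{"name": "step_arm", "arguments": {"commands": [[0,0,0,0.9,0,-0.4,0],[0,0,0,0.4,0,-0.2,0],[0,0,0,0,0,0,0],[0,0,0,0,0,0,0]]}}

```text
time_s: 16.85
eef_pos: [0.6032, 0.112, 0.1904]
eef_rot: [0.51, -0.51, -0.489, 0.49]
wrist_force: [-0.1, 0.2, -0.9]
opening: 0.425
```

```bash
cat >> h.py <<'E'
def place(i,yaw=87.7,off=(0,0),z=.19,save=None):
    pk=np.load("pk.npy"); pl([pk[i][0]+off[0],pk[i][1]+off[1],z],yaw)
    c=cal("wrist"); im,d=ctrl.camera("wrist"); P=cloud(d,c)
    for w in pk:
        cs=np.array([proj(w+np.array([dx,dy,0]),c) for dx,dy in [(-.028,-.028),(.028,-.028),(.028,.028),(-.028,.028)]])
        cv2.polylines(im,[np.round(cs*16).astype(int)],True,(0,0,255),1,shift=4)
    if save: cv2.imwrite(save,im)
E
python3 - <<'E'
from h import *
place(4,save="pics/w11.png")
E
```

```text
t 16.85 pos [0.6032 0.112  0.1904] F [-0.1  0.2 -0.9] turn [-0.02 -0.   -0.01] shift [ 0.02  0.01 -0.12] op 0.42
```

View pics/w11.png

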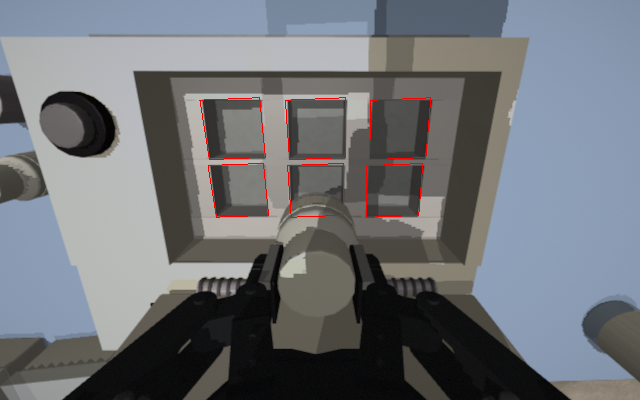

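Call:
{"name": "step_arm", "arguments": {"commands": [[0,0,0,0,0.8,-0.14,0],[0,0,0,0,0.8,0,0],[0,0,0,0,0.8,0,0],[0,0,0,0,0.5,0,0],[0,0,0,0,0,0,0],[0,0,0,0,0,0,0]]}}

```text
time_s: 17.5
eef_pos: [0.6085, 0.1118, 0.105]
eef_rot: [-0.51, 0.51, 0.49, -0.489]
wrist_force: [-0.8, -0.5, 0.1]
opening: 0.43
```

```bash
python3 - <<'E'
from h import *
place(4,z=.059,save="pics/w12.png",off=(.001,-.001))
E
```

```text
t 17.5 pos [0.6085 0.1118 0.105 ] F [-0.8 -0.5  0.1] turn [ 0.   -0.01 -0.  ] shift [-0.01  1.53  0.02] op 0.43
```

View pics/w12.png

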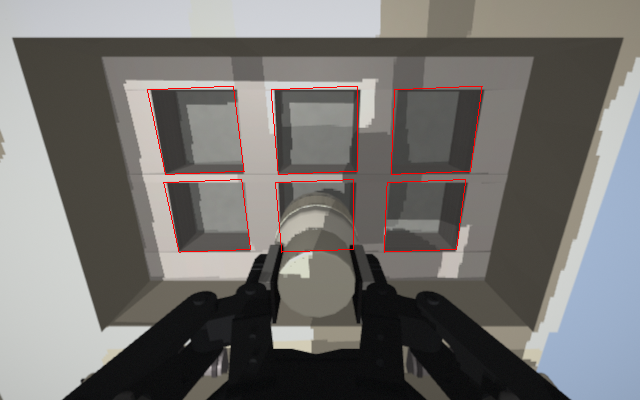

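Call:
{"name": "step_arm", "arguments": {"commands": [[0,0,0,0,0.5,0,0],[0,0,0,0,0.4,0,0],[0,0,0,0,0.3,0,0],[0,0,0,0,0,0,0]]}}

```text
time_s: 17.95
eef_pos: [0.6065, 0.1126, 0.066]
eef_rot: [0.511, -0.509, -0.489, 0.491]
wrist_force: [0.5, -0.3, -0.7]
opening: 0.425
```

Call:
{"name": "step_arm", "arguments": {"commands": [[0,0,0,0,0.2,0,0],[0,0,0,0,0.1,0,0],[0,0,0,0,0,0,0]]}}

```text
time_s: 18.25
eef_pos: [0.608, 0.1125, 0.059]
eef_rot: [0.51, -0.51, -0.49, 0.49]
wrist_force: [-1.3, -0.2, -1.8]
opening: 0.424
```

Near the floor; nudge, then release.

Call:
{"name": "step_arm", "arguments": {"commands": [[0,0,0,0,0.05,0,0],[0,0,0,0,0,0,0]]}}

```text
time_s: 18.45
eef_pos: [0.6088, 0.1125, 0.0585]
eef_rot: [-0.51, 0.51, 0.49, -0.489]
wrist_force: [-0.7, 0.1, 1.8]
opening: 0.427
```

Call:
{"name": "step_arm", "arguments": {"commands": [[0,0,0,0,0,0,0.62],[0,0,0,0,0,0,0.62],[0,0,0,0,0,0,0.62],[0,0,0,0,-0.5,0,0.62],[0,0,0,0,-1,0,0.62],[0,0,0,0,-1,0,0.62],[0,0,0,0,-1,0,0.62],[0,0,0,0,-1,0,0.62],[0,0,0,0,0,0,0.62]]}}

```text
time_s: 19.35
eef_pos: [0.6115, 0.1126, 0.1998]
eef_rot: [-0.507, 0.513, 0.492, -0.487]
wrist_force: [0.4, 0.4, 0.8]
opening: 0.618
```

```bash
cat >> h.py <<'E'
def incaps(save=None,n="wrist"):
    c=cal(n); im,d=ctrl.camera(n); P=cloud(d,c); pk=np.load("pk.npy")
    if save: cv2.imwrite(save,im)
    for i,w in enumerate(pk):
        m=(np.hypot(P[...,0]-w[0],P[...,1]-w[1])<.03)&(P[...,2]>.06)&(P[...,2]<.14)&(d>.1)
        if m.sum()>20:
            Q=P[m]; zt=np.percentile(Q[:,2],90); T=Q[Q[:,2]>zt-.005]; print("in pocket",i,m.sum(),"off mm",((T.min(0)+T.max(0))/2*1000-w*1000)[:2].round(1),"top",zt.round(4))
E
python3 - <<'E'
from h import *
incaps("pics/w13.png"); caps("pics/t13.png","top"); pl([.5839,-.2079,.2],87.7)
E
```

```text
in pocket 4 1375 off mm [1.4 0.7] top 0.0887
top 186 [387. 193.] mid [ 0.583  -0.2073] [0.037 0.037] top [ 0.5831 -0.2077] 0.0737
top 184 [422. 194.] mid [ 0.5815 -0.2947] [0.035 0.037] top [ 0.5822 -0.2953] 0.0741
top 102 [419. 223.] mid [ 0.5079 -0.2874] [0.053 0.051] top [ 0.5079 -0.2874] 0.0672
top 89 [388. 226.] mid [ 0.5014 -0.2102] [0.025 0.025] top [ 0.5014 -0.2102] 0.0667
top 190 [454. 227.] mid [ 0.4991 -0.373 ] [0.035 0.036] top [ 0.4991 -0.373 ] 0.0732
t 19.45 pos [0.6088 0.1125 0.1947] F [ 0.4  1.  -0.8] turn [ 0.03 -0.01  0.  ] shift [-10.71  -0.18   0.4 ] op 0.62
```

View pics/w13.png

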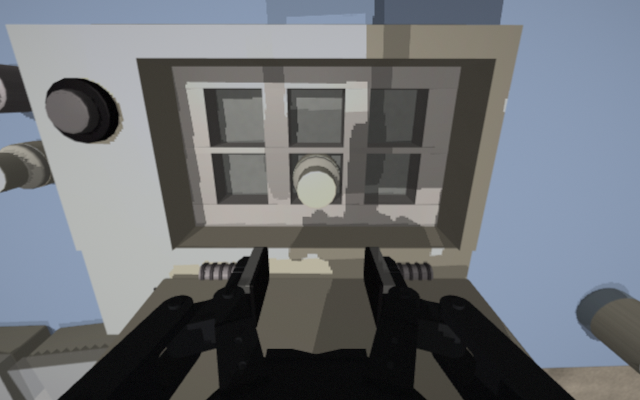

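Call:
{"name": "step_arm", "arguments": {"commands": [[0,0,0,-1,0,0.05,0.65],[0,0,0,-1,0,0.05,0.65],[0,0,0,-1,0,0.05,0.65],[0,0,0,-1,0,0.05,0.65],[0,0,0,-1,0,0.05,0.65],[0,0,0,-1,0,0.05,0.65],[0,0,0,-1,0,0.05,0.65],[0,0,0,-1,0,0.05,0.65],[0,0,0,-1,0,0.05,0.65],[0,0,0,-1,0,0,0.65]]}}

```text
time_s: 20.45
eef_pos: [0.5812, -0.1874, 0.1913]
eef_rot: [0.511, -0.509, -0.489, 0.49]
wrist_force: [-0.2, -0.2, -0.2]
opening: 0.652
```

Call:
{"name": "step_arm", "arguments": {"commands": [[0,0,0,-0.7,0,0,0.65],[0,0,0,0,1,0,0.65],[0,0,0,0,1,0,0.65],[0,0,0,0,1,0,0.65],[0,0,0,0,0,0,0.65],[0,0,0,0,0,0,0.65]]}}

```text
time_s: 21.05
eef_pos: [0.5808, -0.2072, 0.102]
eef_rot: [0.511, -0.509, -0.489, 0.49]
wrist_force: [0.5, -0.2, 0.4]
opening: 0.649
```

```bash
python3 - <<'E'
from h import *
caps("pics/w14.png"); pl([.5839,-.2079,.042],87.7)
E
```

```text
wrist 2261 [173. 125.] mid [ 0.5095 -0.2888] [0.053 0.053] top [ 0.5095 -0.2888] 0.0664
wrist 4058 [ 34. 119.] mid [ 0.5014 -0.3728] [0.038 0.038] top [ 0.5014 -0.3728] 0.0735
wrist 1672 [303. 112.] mid [ 0.5038 -0.2113] [0.027 0.027] top [ 0.5038 -0.2113] 0.0656
wrist 2468 [313. 234.] mid [ 0.5843 -0.2082] [0.038 0.037] top [ 0.5845 -0.2081] 0.0735
wrist 2624 [186. 238.] mid [ 0.5838 -0.2957] [0.037 0.038] top [ 0.5838 -0.2957] 0.0735
t 21.1 pos [ 0.5819 -0.2078  0.1035] F [-0.6 -1.  -0.1] turn [ 0.   -0.01 -0.  ] shift [-0.    2.05 -0.07] op 0.65
```

View pics/w14.png

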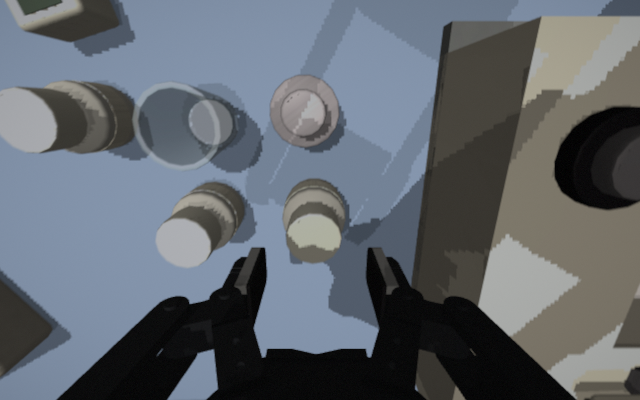

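Call:
{"name": "step_arm", "arguments": {"commands": [[0,0,0,0,0.7,-0.1,0.65],[0,0,0,0,0.7,0,0.65],[0,0,0,0,0.6,0,0.65],[0,0,0,0,0,0,0.65],[0,0,0,0,0,0,0],[0,0,0,0,0,0,0],[0,0,0,0,0,0,0],[0,0,0,0,0,0,0]]}}

```text
time_s: 21.9
eef_pos: [0.5862, -0.2087, 0.0451]
eef_rot: [-0.509, 0.511, 0.49, -0.489]
wrist_force: [-0.6, -0.0, 6.6]
opening: 0.425
```

Call:
{"name": "step_arm", "arguments": {"commands": [[0,0,0,0,-0.5,0,0],[0,0,0,0,-1,0,0],[0,0,0,0,-1,0,0],[0,0,0,0,-1,0,0],[0,0,0,0,-1,0,0],[0,0,0,0,-0.5,0,0],[0,0,0,0,0,0,0]]}}

```text
time_s: 22.6
eef_pos: [0.586, -0.2085, 0.1962]
eef_rot: [-0.508, 0.512, 0.49, -0.489]
wrist_force: [0.3, 0.2, -1.6]
opening: 0.426
```

```bash
python3 - <<'E'
from h import *
place(5,save="pics/w15.png",z=.19)
E
```

```text
t 22.6 pos [ 0.586  -0.2085  0.1962] F [ 0.3  0.2 -1.6] turn [ 0.05 -0.   -0.02] shift [ 8.06  0.21 -0.26] op 0.43
```

View pics/w15.png

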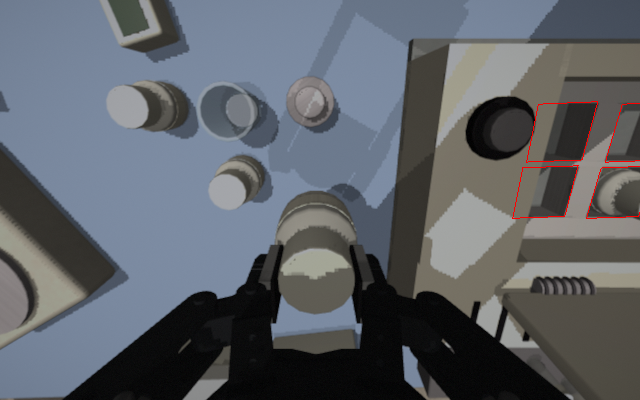

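Call:
{"name": "step_arm", "arguments": {"commands": [[0,0,0,0.6,0,0,0],[0,0,0,1,0,0,0],[0,0,0,1,0,0,0],[0,0,0,1,0,-0.1,0],[0,0,0,1,0,-0.1,0],[0,0,0,1,0,-0.1,0],[0,0,0,1,0,0,0],[0,0,0,1,0,0,0],[0,0,0,0.45,0,0,0],[0,0,0,0,0,0,0]]}}

```text
time_s: 23.65
eef_pos: [0.6023, 0.0355, 0.1912]
eef_rot: [0.51, -0.508, -0.49, 0.491]
wrist_force: [-0.2, -0.6, -0.8]
opening: 0.426
```

Call:
{"name": "step_arm", "arguments": {"commands": [[0,0,0,0,0.8,0,0],[0,0,0,0,0.8,0,0],[0,0,0,0,0.8,0,0],[0,0,0,0,0.4,0,0],[0,0,0,0,0,0,0],[0,0,0,0,0,0,0]]}}

```text
time_s: 24.25
eef_pos: [0.6038, 0.0324, 0.1093]
eef_rot: [-0.51, 0.51, 0.49, -0.49]
wrist_force: [0.1, 0.2, -1.2]
opening: 0.433
```

```bash
python3 - <<'E'
from h import *
place(5,save="pics/w16.png",z=.0595,off=(.001,0)); incaps()
E
```

```text
t 24.25 pos [0.6038 0.0324 0.1093] F [ 0.1  0.2 -1.2] turn [ 0.   -0.01 -0.  ] shift [ 0.01  1.66 -0.02] op 0.43
in pocket 4 3332 off mm [0.9 0.4] top 0.0884
in pocket 5 9310 off mm [-0.8  0.2] top 0.1382
```

View pics/w16.png

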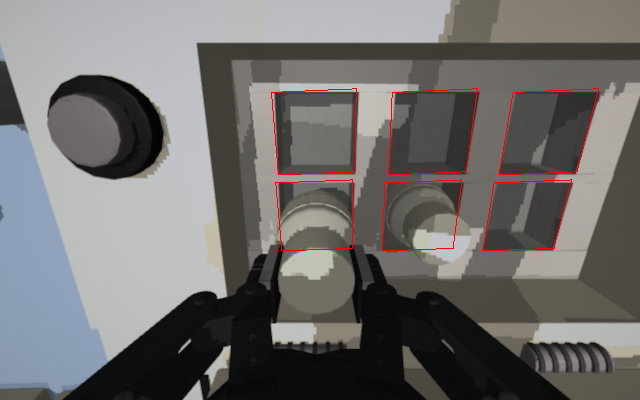

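Call:
{"name": "step_arm", "arguments": {"commands": [[0,0,0,0,0.5,0,0],[0,0,0,0,0.5,0,0],[0,0,0,0,0.4,0,0],[0,0,0,0,0,0,0]]}}

```text
time_s: 24.75
eef_pos: [0.6025, 0.0333, 0.0643]
eef_rot: [0.511, -0.509, -0.489, 0.49]
wrist_force: [1.8, 0.3, -0.9]
opening: 0.42
```

Call:
{"name": "step_arm", "arguments": {"commands": [[0,0,0,0,0.15,0,0],[0,0,0,0,0.1,0,0],[0,0,0,0,0.03,0,0],[0,0,0,0,0,0,0]]}}

```text
time_s: 25.15
eef_pos: [0.6037, 0.0331, 0.0602]
eef_rot: [-0.51, 0.51, 0.49, -0.49]
wrist_force: [-4.6, -1.0, 9.8]
opening: 0.423
```

Call:
{"name": "step_arm", "arguments": {"commands": [[0,0,0,0,0,0,0.62],[0,0,0,0,0,0,0.62],[0,0,0,0,0,0,0.62],[0,0,0,0,-0.5,0,0.62],[0,0,0,0,-1,0,0.62],[0,0,0,0,-1,0,0.62],[0,0,0,0,-1,0,0.62],[0,0,0,0,-1,0,0.62],[0,0,0,0,0,0,0.62]]}}

```text
time_s: 26.05
eef_pos: [0.6067, 0.0328, 0.2001]
eef_rot: [-0.507, 0.513, 0.492, -0.488]
wrist_force: [0.5, -0.1, 0.6]
opening: 0.621
```

```bash
python3 - <<'E'
from h import *
incaps("pics/w17.png"); caps("pics/t17.png","top"); pl([.5838,-.2957,.2],87.7)
E
```

```text
in pocket 4 1484 off mm [0.9 0.2] top 0.0886
in pocket 5 1379 off mm [-0.9  0.5] top 0.0887
top 184 [422. 194.] mid [ 0.5813 -0.2948] [0.036 0.037] top [ 0.5812 -0.295 ] 0.0741
top 82 [420. 222.] mid [ 0.5082 -0.2876] [0.053 0.051] top [ 0.5078 -0.2875] 0.0669
top 87 [388. 226.] mid [ 0.5014 -0.2103] [0.025 0.025] top [ 0.5014 -0.2102] 0.0669
top 192 [454. 227.] mid [ 0.4991 -0.3727] [0.035 0.038] top [ 0.4991 -0.3729] 0.0738
t 26.15 pos [0.6041 0.0331 0.1951] F [-0.1 -0.6 -0.6] turn [ 0.03 -0.   -0.  ] shift [-10.98  -0.16   0.24] op 0.62
```

Call:
{"name": "step_arm", "arguments": {"commands": [[0,0,0,-1,0,0.05,0.65],[0,0,0,-1,0,0.05,0.65],[0,0,0,-1,0,0.05,0.65],[0,0,0,-1,0,0.05,0.65],[0,0,0,-1,0,0,0.65],[0,0,0,-1,0,0,0.65],[0,0,0,-1,0,0,0.65],[0,0,0,-1,0,0,0.65],[0,0,0,-1,0,0,0.65],[0,0,0,-1,0,0,0.65]]}}

```text
time_s: 27.15
eef_pos: [0.5842, -0.267, 0.1917]
eef_rot: [0.511, -0.509, -0.489, 0.49]
wrist_force: [0.4, 0.4, -0.4]
opening: 0.653
```

Call:
{"name": "step_arm", "arguments": {"commands": [[0,0,0,-0.95,0,0,0.65],[0,0,0,0,1,0,0.65],[0,0,0,0,1,0,0.65],[0,0,0,0,1,0,0.65],[0,0,0,0,0,0,0.65],[0,0,0,0,0,0,0.65]]}}

```text
time_s: 27.75
eef_pos: [0.5833, -0.2943, 0.1024]
eef_rot: [0.511, -0.509, -0.49, 0.49]
wrist_force: [0.2, 0.1, 0.2]
opening: 0.644
```

```bash
python3 - <<'E'
from h import *
caps("pics/w18.png"); pl([.5838,-.2957,.043],87.7)
E
```

```text
wrist 2083 [318. 114.] mid [ 0.5093 -0.2893] [0.053 0.053] top [ 0.5093 -0.2893] 0.0665
wrist 3778 [175. 108.] mid [ 0.5015 -0.3736] [0.038 0.038] top [ 0.5015 -0.3737] 0.0736
wrist 1797 [445. 102.] mid [ 0.5035 -0.2118] [0.027 0.028] top [ 0.5035 -0.2118] 0.0656
wrist 2136 [329. 296.] mid [ 0.6374 -0.2854] [0.038 0.038] top [ 0.6375 -0.2855] 0.0735
t 27.8 pos [ 0.5844 -0.295   0.1041] F [0.5 0.5 0.4] turn [ 0. -0. -0.] shift [-0.02  2.04  0.02] op 0.65
```

View pics/w18.png

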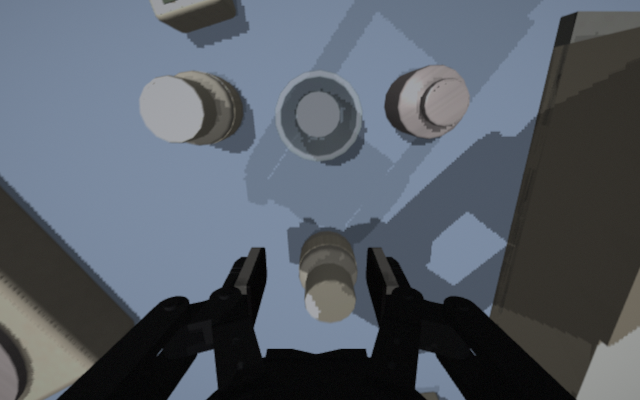

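Call:
{"name": "step_arm", "arguments": {"commands": [[0,0,0,0.2,0,-0.9,0.65],[0,0,0,0.19,0,-0.85,0.65],[0,0,0,0,0,0,0.65],[0,0,0,0,0,0,0.65]]}}

```text
time_s: 28.2
eef_pos: [0.6379, -0.2855, 0.1053]
eef_rot: [-0.509, 0.511, 0.49, -0.49]
wrist_force: [-0.7, 0.1, -0.2]
opening: 0.647
```

```bash
python3 - <<'E'
from h import *
caps("pics/w19.png"); pl([.6374,-.2854,.043],87.7)
E
```

```text
wrist 2891 [146.  19.] mid [ 0.5093 -0.3738] [0.022 0.039] top [ 0.5102 -0.3738] 0.0736
wrist 1420 [299.  37.] mid [ 0.5183 -0.2891] [0.036 0.053] top [ 0.5183 -0.2891] 0.0665
wrist 1126 [436.  12.] mid [ 0.5107 -0.2116] [0.014 0.028] top [ 0.5107 -0.2116] 0.0657
wrist 2418 [315. 228.] mid [ 0.6378 -0.2853] [0.037 0.037] top [ 0.6378 -0.2853] 0.0735
t 28.25 pos [ 0.6372 -0.2855  0.1048] F [-0.3  0.5 -0.4] turn [ 0.01 -0.   -0.01] shift [ 0.01  2.06 -0.01] op 0.65
```

View pics/w19.png

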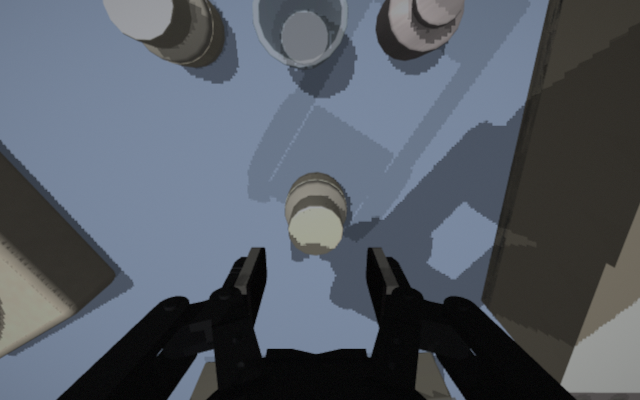

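Call:
{"name": "step_arm", "arguments": {"commands": [[0,0,0,0,0.7,0,0.65],[0,0,0,0,0.7,0,0.65],[0,0,0,0,0.6,0,0.65],[0,0,0,0,0,0,0.65],[0,0,0,0,0,0,0],[0,0,0,0,0,0,0],[0,0,0,0,0,0,0],[0,0,0,0,0,0,0]]}}

```text
time_s: 29.05
eef_pos: [0.6375, -0.2856, 0.0444]
eef_rot: [-0.51, 0.511, 0.49, -0.49]
wrist_force: [-0.6, -0.6, 1.9]
opening: 0.427
```

Call:
{"name": "step_arm", "arguments": {"commands": [[0,0,0,0,-0.5,0,0],[0,0,0,0,-1,0,0],[0,0,0,0,-1,0,0],[0,0,0,0,-1,0,0],[0,0,0,0,-1,0,0],[0,0,0,0,-0.5,0,0],[0,0,0,0,0,0,0]]}}

```text
time_s: 29.75
eef_pos: [0.6386, -0.2863, 0.1976]
eef_rot: [-0.508, 0.512, 0.49, -0.489]
wrist_force: [0.7, -0.2, -1.5]
opening: 0.423
```

```bash
python3 - <<'E'
from h import *
place(2,save="pics/w20.png",z=.19)
E
```

```text
t 29.75 pos [ 0.6386 -0.2863  0.1976] F [ 0.7 -0.2 -1.5] turn [ 0.05 -0.   -0.03] shift [10.57  0.25  3.66] op 0.42
```

Call:
{"name": "step_arm", "arguments": {"commands": [[0,0,0,0.55,0,0.1,0],[0,0,0,1,0,0.4,0],[0,0,0,1,0,0.4,0],[0,0,0,1,0,0.4,0],[0,0,0,1,0,0.4,0],[0,0,0,1,0,0.4,0],[0,0,0,1,0,0.4,0],[0,0,0,1,0,0.4,0],[0,0,0,1,0,0.4,0],[0,0,0,1,0,0.35,0]]}}

```text
time_s: 30.8
eef_pos: [0.5366, 0.0079, 0.1911]
eef_rot: [0.511, -0.509, -0.489, 0.491]
wrist_force: [-0.4, 0.7, -1.3]
opening: 0.426
```

Call:
{"name": "step_arm", "arguments": {"commands": [[0,0,0,0.7,0,0,0],[0,0,0,0.3,0,0,0],[0,0,0,0,0.6,0,0],[0,0,0,0,0.8,0,0],[0,0,0,0,0.8,0,0],[0,0,0,0,0.6,0,0],[0,0,0,0,0,0,0],[0,0,0,0,0,0,0]]}}

```text
time_s: 31.6
eef_pos: [0.5399, 0.0354, 0.1088]
eef_rot: [0.511, -0.51, -0.489, 0.49]
wrist_force: [0.6, -0.1, -0.2]
opening: 0.43
```

```bash
python3 - <<'E'
from h import *
place(2,save="pics/w21.png",z=.0595,off=(0,0)); incaps()
E
```

```text
t 31.6 pos [0.5399 0.0354 0.1088] F [ 0.6 -0.1 -0.2] turn [-0.02 -0.01  0.  ] shift [-0.01  1.64 -0.06] op 0.43
in pocket 2 9335 off mm [-0.   0.3] top 0.1387
in pocket 4 703 off mm [-13.8   1.1] top 0.0791
in pocket 5 828 off mm [5.8 0.6] top 0.0885
```

View pics/w21.png

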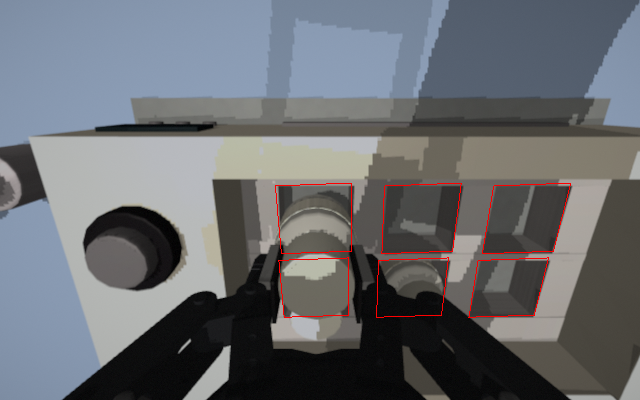

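Call:
{"name": "step_arm", "arguments": {"commands": [[0,0,0,0,0.5,0,0],[0,0,0,0,0.5,0,0],[0,0,0,0,0.4,0,0],[0,0,0,0,0,0,0]]}}

```text
time_s: 32.1
eef_pos: [0.539, 0.0356, 0.0656]
eef_rot: [0.511, -0.509, -0.489, 0.49]
wrist_force: [-1.1, -0.9, -0.5]
opening: 0.425
```

Call:
{"name": "step_arm", "arguments": {"commands": [[0,0,0,0,0.15,0,0],[0,0,0,0,0.1,0,0],[0,0,0,0,0.02,0,0],[0,0,0,0,0,0,0]]}}

```text
time_s: 32.5
eef_pos: [0.5408, 0.0353, 0.0596]
eef_rot: [-0.51, 0.51, 0.49, -0.49]
wrist_force: [0.4, 0.7, -1.2]
opening: 0.422
```

Call:
{"name": "step_arm", "arguments": {"commands": [[0,0,0,0,0,0,0.62],[0,0,0,0,0,0,0.62],[0,0,0,0,0,0,0.62],[0,0,0,0,-0.5,0,0.62],[0,0,0,0,-1,0,0.62],[0,0,0,0,-1,0,0.62],[0,0,0,0,-1,0,0.62],[0,0,0,0,-1,0,0.62],[0,0,0,0,0,0,0.62]]}}

```text
time_s: 33.4
eef_pos: [0.5437, 0.035, 0.2007]
eef_rot: [-0.507, 0.513, 0.492, -0.488]
wrist_force: [0.6, 0.1, 0.6]
opening: 0.616
```

```bash
python3 - <<'E'
from h import *
incaps("pics/w22.png"); caps("pics/t22.png","top"); pl([.5015,-.3736,.2],-2.3)
pl([.5015,-.3736,.2],87.7)
E
```

```text
in pocket 2 1369 off mm [0.3 0.3] top 0.0886
in pocket 4 1174 off mm [0.5 1.2] top 0.0885
in pocket 5 1297 off mm [-0.8  0.8] top 0.0885
top 101 [419. 224.] mid [ 0.5079 -0.2875] [0.053 0.051] top [ 0.5079 -0.2875] 0.0667
top 81 [388. 226.] mid [ 0.5014 -0.2104] [0.025 0.025] top [ 0.5014 -0.2102] 0.0668
top 190 [454. 227.] mid [ 0.4991 -0.3727] [0.035 0.037] top [ 0.499  -0.3727] 0.0744
t 33.5 pos [0.5411 0.0353 0.196 ] F [-0.9 -1.  -0.2] turn [ 0.02 15.    0.02] shift [ -0.77  -0.13 -13.67] op 0.62
t 33.5 pos [0.5411 0.0353 0.196 ] F [-0.9 -1.  -0.2] turn [ 0.03 -0.   -0.  ] shift [-13.67  -0.13   0.77] op 0.62
```

Call:
{"name": "step_arm", "arguments": {"commands": [[0,0,0,-1,0,0.05,0.62],[0,0,0,-1,0,0.05,0.62],[0,0,0,-1,0,0.05,0.62],[0,0,0,-1,0,0.05,0.62],[0,0,0,-1,0,0.1,0.62],[0,0,0,-1,0,0.1,0.62],[0,0,0,-1,0,0.1,0.62],[0,0,0,-1,0,0.1,0.62],[0,0,0,-1,0,0.1,0.62],[0,0,0,-1,0,0.05,0.62]]}}

```text
time_s: 34.5
eef_pos: [0.5046, -0.264, 0.1929]
eef_rot: [0.511, -0.509, -0.49, 0.49]
wrist_force: [-0.2, -0.2, 1.1]
opening: 0.621
```

Call:
{"name": "step_arm", "arguments": {"commands": [[0,0,0,-1,0,0,0.62],[0,0,0,-1,0,0,0.62],[0,0,0,-1,0,0,0.62],[0,0,0,-0.67,0,0,0.62],[0,0,0,0,1,0,0.62],[0,0,0,0,1,0,0.62],[0,0,0,0,0.9,0,0.62],[0,0,0,0,0,0,0.62],[0,0,0,0,0,0,0.62]]}}

```text
time_s: 35.4
eef_pos: [0.5008, -0.3728, 0.1065]
eef_rot: [0.511, -0.509, -0.49, 0.49]
wrist_force: [-0.5, -0.7, 1.6]
opening: 0.618
```

```bash
python3 - <<'E'
from h import *
caps("pics/w23.png"); pl([.5015,-.3736,.043],87.7)
E
```

```text
wrist 1626 [434. 232.] mid [ 0.5092 -0.2895] [0.054 0.053] top [ 0.5092 -0.2895] 0.0663
wrist 2380 [313. 228.] mid [ 0.5012 -0.3739] [0.038 0.037] top [ 0.5013 -0.3739] 0.0736
wrist 1258 [541. 219.] mid [ 0.5033 -0.2114] [0.028 0.029] top [ 0.5033 -0.2114] 0.0655
t 35.45 pos [ 0.5016 -0.3736  0.108 ] F [ 0.4 -0.2 -0.1] turn [ 0.   -0.01 -0.  ] shift [0.   2.17 0.  ] op 0.62
```

View pics/w23.png

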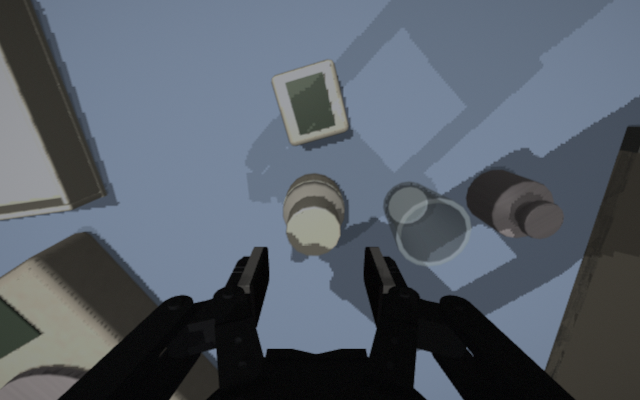

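Call:
{"name": "step_arm", "arguments": {"commands": [[0,0,0,0,0.7,0,0.58],[0,0,0,0,0.7,0,0.58],[0,0,0,0,0.73,0,0.58],[0,0,0,0,0,0,0.58],[0,0,0,0,0,0,0],[0,0,0,0,0,0,0],[0,0,0,0,0,0,0],[0,0,0,0,0,0,0]]}}

```text
time_s: 36.25
eef_pos: [0.5021, -0.3743, 0.0451]
eef_rot: [-0.509, 0.511, 0.49, -0.49]
wrist_force: [0.4, -0.1, 4.3]
opening: 0.425
```

Call:
{"name": "step_arm", "arguments": {"commands": [[0,0,0,0,-0.5,0,0],[0,0,0,0,-1,0,0],[0,0,0,0,-1,0,0],[0,0,0,0,-1,0,0],[0,0,0,0,-1,0,0],[0,0,0,0,-0.5,0,0],[0,0,0,0,0,0,0]]}}

```text
time_s: 36.95
eef_pos: [0.5025, -0.3747, 0.197]
eef_rot: [-0.508, 0.512, 0.49, -0.49]
wrist_force: [-0.2, -0.1, -1.0]
opening: 0.425
```

```bash
python3 - <<'E'
from h import *
place(1,save="pics/w24.png",z=.19)
E
```

```text
t 36.95 pos [ 0.5025 -0.3747  0.197 ] F [-0.2 -0.1 -1. ] turn [ 0.04 -0.   -0.04] shift [16.37  0.23 -0.75] op 0.42
```

Call:
{"name": "step_arm", "arguments": {"commands": [[0,0,0,0.6,0,0,0],[0,0,0,1,0,-0.05,0],[0,0,0,1,0,-0.05,0],[0,0,0,1,0,-0.05,0],[0,0,0,1,0,-0.05,0],[0,0,0,1,0,-0.05,0],[0,0,0,1,0,-0.05,0],[0,0,0,1,0,-0.05,0],[0,0,0,1,0,-0.05,0],[0,0,0,1,0,-0.05,0]]}}

```text
time_s: 38.0
eef_pos: [0.5248, -0.0836, 0.1912]
eef_rot: [0.511, -0.509, -0.489, 0.49]
wrist_force: [-0.6, -0.3, -0.5]
opening: 0.427
```

Call:
{"name": "step_arm", "arguments": {"commands": [[0,0,0,1,0,-0.05,0],[0,0,0,1,0,-0.05,0],[0,0,0,1,0,-0.05,0],[0,0,0,1,0,-0.05,0],[0,0,0,1,0,-0.05,0],[0,0,0,1,0,0,0],[0,0,0,0.7,0,0,0],[0,0,0,0.05,0,0,0],[0,0,0,0,0,0,0]]}}

```text
time_s: 38.9
eef_pos: [0.5407, 0.1165, 0.1917]
eef_rot: [0.51, -0.509, -0.489, 0.491]
wrist_force: [-0.2, 0.9, -1.5]
opening: 0.427
```

Call:
{"name": "step_arm", "arguments": {"commands": [[0,0,0,0,0.6,0,0],[0,0,0,0,0.8,0,0],[0,0,0,0,0.8,0,0],[0,0,0,0,0.6,0,0],[0,0,0,0,0,0,0],[0,0,0,0,0,0,0]]}}

```text
time_s: 39.5
eef_pos: [0.5419, 0.115, 0.1092]
eef_rot: [0.511, -0.51, -0.489, 0.49]
wrist_force: [0.1, -0.1, -1.2]
opening: 0.429
```

```bash
python3 - <<'E'
from h import *
place(1,save="pics/w25.png",z=.0595,off=(0.0005,-.0005)); incaps()
E
```

```text
t 39.5 pos [0.5419 0.115  0.1092] F [ 0.1 -0.1 -1.2] turn [-0.01 -0.02 -0.  ] shift [-0.01  1.66 -0.11] op 0.43
in pocket 1 9254 off mm [-3.   0.2] top 0.1384
in pocket 2 3310 off mm [0.3 0.9] top 0.0884
in pocket 4 1187 off mm [5.8 0.6] top 0.0885
in pocket 5 755 off mm [-15.5   0.8] top 0.0805
```

View pics/w25.png

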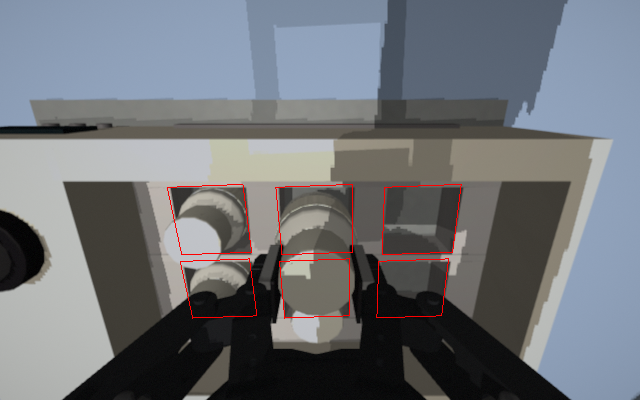

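Off by −3 mm in x; correct it (z −0.1) and go down.

Call:
{"name": "step_arm", "arguments": {"commands": [[0,0,0,0,0,-0.1,0],[0,0,0,0,0.5,0,0],[0,0,0,0,0.5,0,0],[0,0,0,0,0.4,0,0],[0,0,0,0,0,0,0]]}}

```text
time_s: 40.1
eef_pos: [0.5435, 0.1156, 0.0646]
eef_rot: [0.511, -0.509, -0.489, 0.491]
wrist_force: [-0.5, 0.2, -0.7]
opening: 0.426
```

Call:
{"name": "step_arm", "arguments": {"commands": [[0,0,0,0,0.15,0,0],[0,0,0,0,0.1,0,0],[0,0,0,0,0.02,0,0],[0,0,0,0,0,0,0]]}}

```text
time_s: 40.5
eef_pos: [0.5457, 0.1156, 0.0601]
eef_rot: [-0.51, 0.51, 0.49, -0.49]
wrist_force: [-0.5, -0.4, 2.9]
opening: 0.426
```

Call:
{"name": "step_arm", "arguments": {"commands": [[0,0,0,0,0,0,0.62],[0,0,0,0,0,0,0.62],[0,0,0,0,0,0,0.62],[0,0,0,0,-0.5,0,0.62],[0,0,0,0,-1,0,0.62],[0,0,0,0,-1,0,0.62],[0,0,0,0,-1,0,0.62],[0,0,0,0,-1,0,0.62],[0,0,0,0,0,0,0.62]]}}

```text
time_s: 41.4
eef_pos: [0.5485, 0.1158, 0.2007]
eef_rot: [-0.508, 0.512, 0.492, -0.487]
wrist_force: [0.1, -0.1, 0.4]
opening: 0.618
```

```bash
python3 - <<'E'
from h import *
incaps("pics/w26.png"); caps("pics/t26.png","top"); pl([.45,.1,.45],87.7); 
E
```

```text
in pocket 1 1373 off mm [0.2 0.4] top 0.0886
in pocket 2 1488 off mm [0.6 0.6] top 0.0885
in pocket 4 1293 off mm [1.  0.9] top 0.0886
in pocket 5 1269 off mm [-1.5  0.5] top 0.0885
top 103 [419. 224.] mid [ 0.5078 -0.2878] [0.052 0.051] top [ 0.5078 -0.2875] 0.0666
top 84 [388. 226.] mid [ 0.5015 -0.2105] [0.025 0.025] top [ 0.5015 -0.2105] 0.0659
t 41.5 pos [0.5459 0.1157 0.196 ] F [-0.6  0.6 -0.1] turn [ 0.03 -0.01  0.  ] shift [-0.65 -8.47  3.17] op 0.62
```

View pics/w26.png

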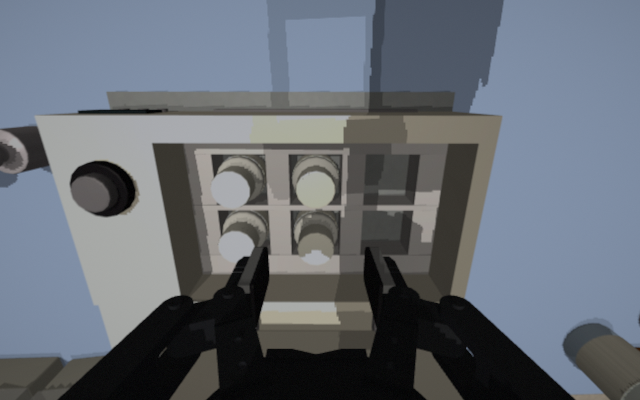

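View pics/t26.png

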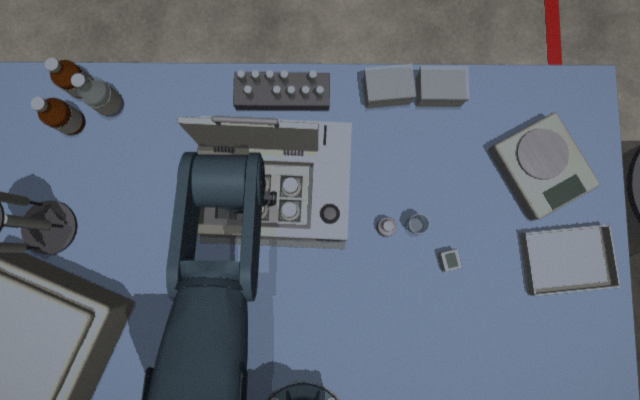

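Call:
{"name": "step_arm", "arguments": {"commands": [[0,0,0,0,-1,0.3,0.3],[0,0,0,0,-1,0.5,0.3],[0,0,0,0,-1,0.5,0.3],[0,0,0,0,-1,0.5,0.3],[0,0,0,0,-1,0.5,0.3],[0,0,0,0,-1,0.5,0.3],[0,0,0,0,-1,0,0.3],[0,0,0,0,-1,0,0.3],[0,0,0,0,-0.5,0,0.3],[0,1,0,0,0,0,0.3]]}}

```text
time_s: 42.5
eef_pos: [0.4619, 0.1191, 0.4508]
eef_rot: [-0.535, 0.536, 0.463, -0.461]
wrist_force: [0.9, 0.4, -0.4]
opening: 0.304
```

Call:
{"name": "step_arm", "arguments": {"commands": [[0,1,0,0,0,0,0.3],[0,1,0,0,0,0,0.3],[0,1,0,0,0,0,0.3],[0,1,0,0,0,0,0.3],[0,1,0,0,0,0,0.3],[0,1,0,0,0,0,0.3],[0,1,0,0,0,0,0.3],[0,1,0,0,0,0,0.3],[0,1,0,0,0,0,0.3],[0,1,0,0,0,0,0.3]]}}

```text
time_s: 43.5
eef_pos: [0.4611, 0.119, 0.4475]
eef_rot: [0.695, -0.695, -0.13, 0.133]
wrist_force: [0.9, -0.6, -0.2]
opening: 0.299
```

Call:
{"name": "step_arm", "arguments": {"commands": [[0,1,0,0,0,0,0.3],[0,1,0,0,0,0,0.3],[0,1,0,0,0,0,0.3],[0,1,0,0,0,0,0.3],[0,0,0,0,0,0,0.3]]}}

```text
time_s: 44.0
eef_pos: [0.4611, 0.119, 0.4477]
eef_rot: [-0.707, 0.707, -0.016, 0.014]
wrist_force: [0.8, 0.1, -0.2]
opening: 0.301
```

```bash
python3 - <<'E'
from h import *
pl([.692,.109,.45],-2.3)
for n in ["top","wrist","side"]:
    c=cal(n); im,d=ctrl.camera(n); cv2.imwrite(f"pics/{n}27.png",im); P=cloud(d,c)
    m=(P[...,2]>.325)&(P[...,2]<.37)&(P[...,0]>.63)&(P[...,0]<.78)&(P[...,1]>0)&(P[...,1]<.25)&(d>.15)
    if m.sum()>5:
        Q=P[m]; print(n,m.sum(),Q.min(0),Q.max(0))
        for y in [.06,.08,.1,.12,.14,.16]:
            s=Q[abs(Q[:,1]-y)<.006]
            if len(s): print(y,s[:,0].min().round(4),s[:,0].max().round(4),s[:,2].max().round(4))
E
```

```text
t 44.0 pos [0.4611 0.119  0.4477] F [ 0.8  0.1 -0.2] turn [ 0.   -0.02 -0.03] shift [ 7.7  -0.08 -0.03] op 0.3
top 410 [0.68350502 0.04489895 0.32624985] [0.69963469 0.17540519 0.35461736]
0.06 0.6835 0.6939 0.3534
0.08 0.6848 0.6961 0.3524
0.1 0.6852 0.6948 0.3538
0.12 0.6858 0.6984 0.3546
0.14 0.6867 0.6971 0.3545
0.16 0.6874 0.6996 0.3546
wrist 2805 [0.68401647 0.04557998 0.32502139] [0.69991874 0.17537462 0.35392329]
0.06 0.6843 0.6954 0.3535
0.08 0.6854 0.6965 0.3533
0.1 0.6857 0.6973 0.3537
0.12 0.6868 0.6979 0.3534
0.14 0.6876 0.6991 0.3536
0.16 0.6879 0.6999 0.3539
side 286 [0.68316549 0.04643733 0.32511037] [0.70014383 0.17685228 0.35456533]
0.06 0.6837 0.6952 0.3531
0.08 0.6839 0.6955 0.3533
0.1 0.6853 0.696 0.3525
0.12 0.6867 0.6965 0.3527
0.14 0.6871 0.6986 0.353
0.16 0.6877 0.6989 0.3526
```

View pics/side27.png

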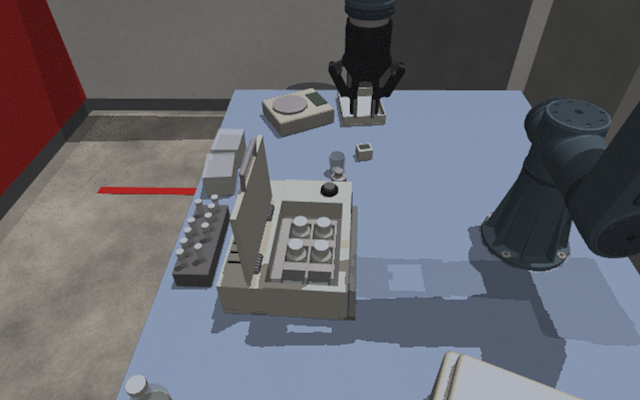

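Call:
{"name": "step_arm", "arguments": {"commands": [[0,0,0,0.7,0,0,0.3],[0,0,0,1,0,0,0.3],[0,0,0,1,0,0,0.3],[0,0,0,1,0,0,0.3],[0,0,0,1,0,0,0.3],[0,0,0,1,0,0,0.3],[0,0,0,1,0,0,0.3],[0,0,0,1,0,0,0.3],[0,0,0,0,0,0,0.3],[0,0,0,0,0,0,0.3]]}}

```text
time_s: 45.15
eef_pos: [0.6922, 0.1095, 0.4476]
eef_rot: [0.707, -0.707, 0.015, -0.013]
wrist_force: [-0.2, 0.2, 0.4]
opening: 0.3
```

```bash
python3 - <<'E'
from h import *
pl([.6916,.112,.334],-2.3)
c=cal("wrist"); im,d=ctrl.camera("wrist"); cv2.imwrite("pics/w28.png",im); P=cloud(d,c)
m=(P[...,2]>.335)&(P[...,2]<.37)&(P[...,0]>.63)&(P[...,0]<.78)&(P[...,1]>.04)&(P[...,1]<.25)&(d>.1)
Q=P[m]; print(m.sum()); 
for y in [.08,.1,.12,.14,.16]:
    s=Q[abs(Q[:,1]-y)<.006]
    if len(s): print(y,s[:,0].min().round(4),s[:,0].max().round(4),s[:,2].max().round(4))
E
```

```text
t 45.15 pos [0.6922 0.1095 0.4476] F [-0.2  0.2  0.4] turn [ 0.    0.   -0.03] shift [-0.02  3.79  0.08] op 0.3
1810
0.08 0.6868 0.6974 0.3542
0.1 0.687 0.699 0.3537
0.12 0.6876 0.6996 0.3534
0.14 0.6885 0.7003 0.3536
0.16 0.6895 0.7008 0.3535
```

View pics/w28.png

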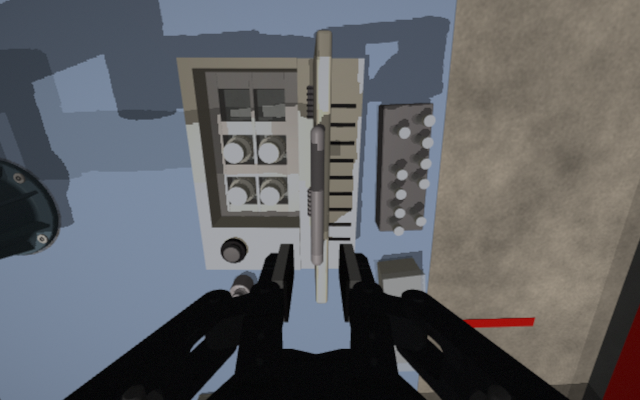

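Call:
{"name": "step_arm", "arguments": {"commands": [[0,0,0,0.02,0.8,0,0.3],[0,0,0,0,0.8,0,0.3],[0,0,0,0,0.8,0,0.3],[0,0,0,0,0.7,0,0.3],[0,0,0,0,0.6,0,0.3],[0,0,0,0,0,0,0.3]]}}

```text
time_s: 45.8
eef_pos: [0.6906, 0.11, 0.3363]
eef_rot: [0.707, -0.707, 0.016, -0.013]
wrist_force: [0.5, -0.7, -1.3]
opening: 0.303
```

Call:
{"name": "step_arm", "arguments": {"commands": [[0,0,0,0,0,0,0],[0,0,0,0,0,0,0],[0,0,0,0,0,0,0],[0,0,0,0,0,0,0]]}}

```text
time_s: 46.2
eef_pos: [0.693, 0.1098, 0.3401]
eef_rot: [0.707, -0.707, 0.014, -0.015]
wrist_force: [-1.4, 0.2, 2.9]
opening: 0.106
```

Call:
{"name": "step_arm", "arguments": {"commands": [[0,0,0,-0.4,0,0,0],[0,0,0,-0.4,0.02,0,0],[0,0,0,-0.4,0.05,0,0],[0,0,0,-0.4,0.05,0,0],[0,0,0,-0.78,0.17,0,0],[0,0,0,0,0,0,0]]}}

```text
time_s: 46.8
eef_pos: [0.6209, 0.1129, 0.3329]
eef_rot: [-0.707, 0.707, -0.013, 0.016]
wrist_force: [-0.8, 0.5, 7.3]
opening: 0.109
```

```bash
python3 - <<'E'
from h import *
th=1.3; pl([.686-.24*np.cos(th),.11,.105+.24*np.sin(th)-.011],-2.3)
im,d=ctrl.camera("side"); cv2.imwrite("pics/s29.png",im)
E
```

```text
t 46.8 pos [0.6209 0.1129 0.3329] F [-0.8  0.5  7.3] turn [-0.   -0.    0.05] shift [ 0.03  0.25 -0.09] op 0.11
```

View pics/s29.png

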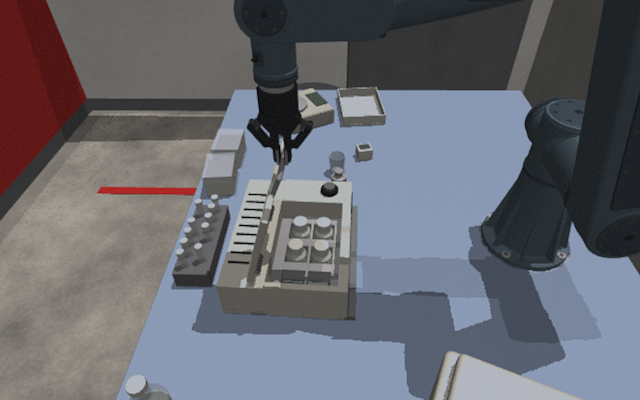

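Call:
{"name": "step_arm", "arguments": {"commands": [[0,0,0,-0.76,0.28,0,0],[0,0,0,-0.73,0.36,0,0],[0,0,0,-0.69,0.42,0,0],[0,0,0,0,0,0,0]]}}

```text
time_s: 47.25
eef_pos: [0.5536, 0.1158, 0.3002]
eef_rot: [0.707, -0.707, 0.014, -0.014]
wrist_force: [-8.0, 1.6, 12.6]
opening: 0.108
```

Call:
{"name": "step_arm", "arguments": {"commands": [[0,0,0,-0.65,0.46,0,0],[0,0,0,-0.6,0.53,0,0],[0,0,0,-0.54,0.58,0,0],[0,0,0,0,0,0,0]]}}

```text
time_s: 47.65
eef_pos: [0.4997, 0.1178, 0.2498]
eef_rot: [0.707, -0.707, 0.016, -0.013]
wrist_force: [-5.9, -10.1, 4.9]
opening: 0.107
```

```bash
python3 - <<'E'
from h import *
th=.7; pl([.686-.24*np.cos(th),.11,.105+.24*np.sin(th)-.014],-2.3)
E
```

```text
t 47.65 pos [0.4997 0.1178 0.2498] F [ -5.9 -10.1   4.9] turn [ 0.   -0.   -0.03] shift [ 0.1   0.14 -0.26] op 0.11
```

Call:
{"name": "step_arm", "arguments": {"commands": [[0,0,0,-0.45,0.65,-0.03,0],[0,0,0,-0.4,0.7,-0.03,0],[0,0,0,-0.33,0.74,0,0],[0,0,0,0,0,0,0]]}}

```text
time_s: 48.05
eef_pos: [0.463, 0.1193, 0.1855]
eef_rot: [0.708, -0.706, 0.017, -0.011]
wrist_force: [-9.5, 20.9, 4.7]
opening: 0.106
```

```bash
python3 - <<'E'
from h import *
th=.4; pl([.686-.24*np.cos(th),.118,.105+.24*np.sin(th)-.014],-2.3)
im,d=ctrl.camera("side"); cv2.imwrite("pics/s30.png",im[80:360,160:480])
E
```

```text
t 48.05 pos [0.463  0.1193 0.1855] F [-9.5 20.9  4.7] turn [-0.04  0.   -0.08] shift [ 0.07  0.03 -0.04] op 0.11
```

View pics/s30.png

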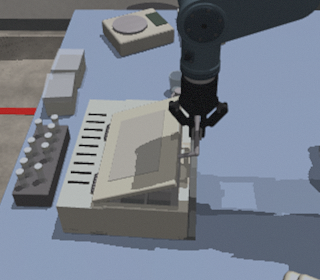

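Call:
{"name": "step_arm", "arguments": {"commands": [[0,0,0,0,0,0.04,0.1],[0,0,0,0,0,0,0.35],[0,0,0,0,0,0,0.4],[0,0,0,0,-0.6,0,0.4],[0,0,0,0,-1,0,0.4],[0,0,0,0,-1,0,0.4],[0,0,0,0,0,0,0.4],[0,0,0,0,0,0,0]]}}

```text
time_s: 48.9
eef_pos: [0.4682, 0.118, 0.2673]
eef_rot: [-0.707, 0.707, -0.013, 0.016]
wrist_force: [-0.4, -0.0, -0.3]
opening: 0.246
```

Call:
{"name": "step_arm", "arguments": {"commands": [[0,0,0,0,0,0,0],[0,0,0,0,0,0,0],[0,0,0,0,0,0,0],[0,0,0,0,0,0,0],[0,0,0,0,0,0,0],[0,0,0,0,0,0,0],[0,0,0,0,0,0,0],[0,0,0,0,0,0,0],[0,0,0,0,0,0,0],[0,0,0,0,0,0,0]]}}

```text
time_s: 49.9
eef_pos: [0.4671, 0.1182, 0.2661]
eef_rot: [-0.707, 0.707, -0.014, 0.014]
wrist_force: [0.1, -0.2, -0.3]
opening: 0.002
```

```bash
python3 - <<'E'
from h import *
pl([.5297,-.0651,.2],-2.3)
im,d=ctrl.camera("side"); cv2.imwrite("pics/s31.png",im[80:360,160:480])
c=cal("side");P=cloud(d,c)
def bar(P,d):
    m=(P[...,2]>.09)&(P[...,0]>.42)&(P[...,0]<.463)&(P[...,1]>.05)&(P[...,1]<.19)&(P[...,2]<.2)&(d>0)
    Q=P[m]; print(m.sum(),np.median(Q,0),np.percentile(Q[:,2],[50,90]))
bar(P,d)
E
```

```text
t 49.9 pos [0.4671 0.1182 0.2661] F [ 0.1 -0.2 -0.3] turn [ 0.   -0.01  0.  ] shift [ 2.33  2.2  -6.02] op 0.0
244 [0.44713219 0.12628566 0.11023582] [0.11023582 0.11244133]
```

View pics/s31.png

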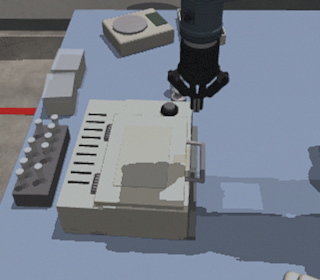

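```bash
python3 - <<'E'
from h import *
c=cal("top"); im,d=ctrl.camera("top"); cv2.imwrite("pics/t32.png",im); d0=np.load("top_d.npy")
reg=np.s_[165:225,215:232]; print("lid depth change mm",1000*np.median((d-d0)[reg]),)
for r in [np.s_[160:175,205:225],np.s_[185:200,205:225],np.s_[210:230,202:222],np.s_[236:250,224:229]]: print(1000*np.mean(np.clip((d-d0)[r],-.02,.02)))
c=cal("wrist"); im,dw=ctrl.camera("wrist"); cv2.imwrite("pics/w32.png",im); P=cloud(dw,c)
m=(P[...,2]>.095)&(P[...,0]>.435)&(P[...,0]<.455)&(P[...,1]>.125)&(P[...,1]<.18)&(P[...,2]<.2)&(dw>.1)
if m.sum(): print("bar",m.sum(),np.percentile(P[m][:,2],[5,50,95]))
m=(P[...,2]>.11)&(P[...,2]<.15)&(np.hypot(P[...,0]-.5297,P[...,1]+.0651)<.04)&(dw>.1)
if m.sum():
    Q=P[m]; zt=np.percentile(Q[:,2],95); T=Q[Q[:,2]>zt-.003]; print("button",m.sum(),(T.min(0)+T.max(0))/2,np.ptp(T,0),zt)
for b in ctrl.boxes_of("start_top","wrist"): print("start",round(b["p"],2),toworld(b["point"],c).round(4))
E
```

```text
lid depth change mm -3.9876103
0.081855856
-2.7188206
-19.799997
-19.999996
bar 596 [0.10793132 0.11131495 0.11286168]
start 0.19 [0.6126 0.1452 0.1247]
```

View pics/w32.png

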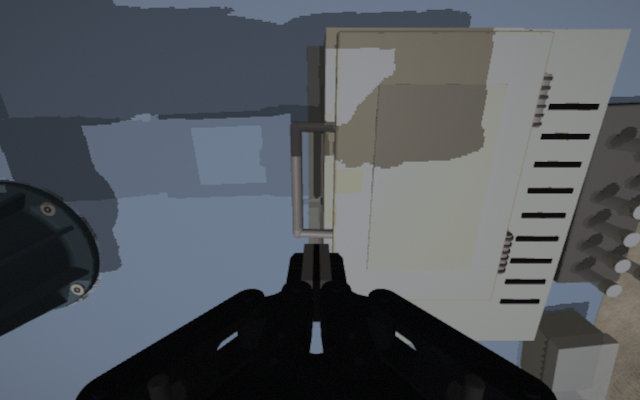

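Call:
{"name": "step_arm", "arguments": {"commands": [[0,0,0,0.4,0,-1,0],[0,0,0,0.4,0,-1,0],[0,0,0,0.4,0,-1,0],[0,0,0,0.4,0,-1,0],[0,0,0,0.4,0,-1,0],[0,0,0,0.3,0,-1,0],[0,0,0,0,0,0,0],[0,0,0,0,0,0,0]]}}

```text
time_s: 50.9
eef_pos: [0.5286, -0.0649, 0.2658]
eef_rot: [0.707, -0.707, 0.015, -0.015]
wrist_force: [0.2, 0.2, 0.2]
opening: -0.001
```

```bash
cat > b.py <<'E'
from h import *
import sys
c=cal("wrist"); im,dw=ctrl.camera("wrist"); cv2.imwrite(sys.argv[1],im); P=cloud(dw,c)
for b in ctrl.boxes_of("start_top","wrist"): print("start",round(b["p"],2),toworld(b["point"],c).round(4))
m=(P[...,2]>.109)&(P[...,2]<.15)&(np.hypot(P[...,0]-.5297,P[...,1]+.0651)<.04)&(dw>.1)
if m.sum():
    Q=P[m]; zt=np.percentile(Q[:,2],90); T=Q[Q[:,2]>zt-.003]; print("button",m.sum(),len(T),(T.min(0)+T.max(0))/2,np.ptp(T,0),zt); print("all",(Q.min(0)+Q.max(0))/2,np.ptp(Q,0))
    print(np.histogram(Q[:,2],bins=np.arange(.108,.14,.002)))
pl([.5297,-.0651,.13],-2.3)
E
python3 b.py pics/w33.png
```

```text
start 0.87 [ 0.5304 -0.0641  0.1241]
button 1610 673 [ 0.52836477 -0.06335526  0.12750096] [0.03110499 0.03017106 0.00455591] 0.12820047809008706
all [ 0.52876158 -0.05637164  0.11954176] [0.04613974 0.06153525 0.02047432]
(array([  9,  10,  15,  27, 499, 311,  38,   7,  45, 428, 221,   0,   0,
         0,   0,   0]), array([0.108, 0.11 , 0.112, 0.114, 0.116, 0.118, 0.12 , 0.122, 0.124,
       0.126, 0.128, 0.13 , 0.132, 0.134, 0.136, 0.138, 0.14 ]))
t 51.0 pos [ 0.5284 -0.0637  0.266 ] F [ 0.6  0.  -0.6] turn [-0. -0. -0.] shift [ 0.05  4.53 -0.05] op -0.0
```

View pics/w33.png

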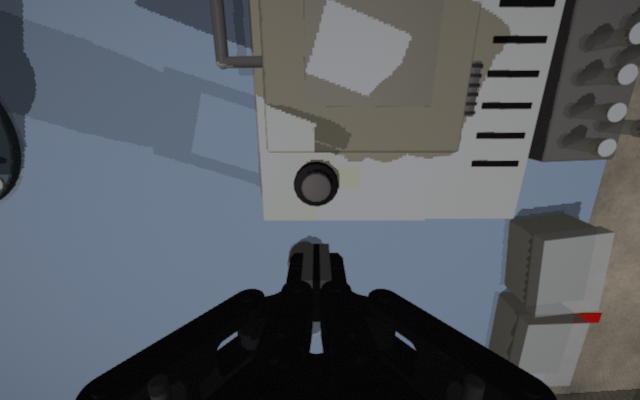

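Call:
{"name": "step_arm", "arguments": {"commands": [[0,0,0,0,1,0,0],[0,0,0,0,1,0,0],[0,0,0,0,1,0,0],[0,0,0,0,1,0,0],[0,0,0,0,0,0,0],[0,0,0,0,0.2,0,0],[0,0,0,0,0.1,0,0],[0,0,0,0,0,0,0]]}}

```text
time_s: 51.8
eef_pos: [0.5294, -0.0644, 0.1383]
eef_rot: [-0.707, 0.707, -0.014, 0.015]
wrist_force: [-0.3, 0.1, 0.3]
opening: -0.002
```

Call:
{"name": "step_arm", "arguments": {"commands": [[0,0,0,0,0.1,0,0],[0,0,0,0,0.05,0,0],[0,0,0,0,0,0,0]]}}

```text
time_s: 52.1
eef_pos: [0.5287, -0.0645, 0.1327]
eef_rot: [-0.707, 0.707, -0.014, 0.014]
wrist_force: [0.6, 0.4, 0.0]
opening: 0.003
```

Call:
{"name": "step_arm", "arguments": {"commands": [[0,0,0,0,0.1,0,0],[0,0,0,0,0.1,0,0],[0,0,0,0,0,0,0]]}}

```text
time_s: 52.4
eef_pos: [0.5287, -0.0645, 0.1263]
eef_rot: [0.707, -0.707, 0.014, -0.014]
wrist_force: [0.2, 0.6, 2.1]
opening: -0.001
```

Call:
{"name": "step_arm", "arguments": {"commands": [[0,0,0,0,0.07,0,0],[0,0,0,0,0,0,0]]}}

```text
time_s: 52.6
eef_pos: [0.5288, -0.0645, 0.1245]
eef_rot: [-0.707, 0.707, -0.014, 0.015]
wrist_force: [-0.0, 0.3, 2.5]
opening: -0.0
```

Call:
{"name": "step_arm", "arguments": {"commands": [[0,0,0,0,0.07,0,0],[0,0,0,0,0,0,0]]}}

```text
time_s: 52.8
eef_pos: [0.5288, -0.0645, 0.1225]
eef_rot: [-0.707, 0.707, -0.014, 0.015]
wrist_force: [-0.8, 0.3, 4.1]
opening: 0.003
```

Call:
{"name": "step_arm", "arguments": {"commands": [[0,0,0,0,0.06,0,0],[0,0,0,0,0,0,0]]}}

```text
time_s: 53.0
eef_pos: [0.5288, -0.0645, 0.121]
eef_rot: [-0.707, 0.707, -0.014, 0.014]
wrist_force: [-2.5, 0.2, 6.3]
opening: 0.0
```

Call:
{"name": "step_arm", "arguments": {"commands": [[0,0,0,0,0.04,0,0],[0,0,0,0,0,0,0],[0,0,0,0,0,0,0]]}}

```text
time_s: 53.3
eef_pos: [0.529, -0.0645, 0.1209]
eef_rot: [-0.707, 0.707, -0.014, 0.015]
wrist_force: [-5.5, 0.3, 14.8]
opening: 0.002
```

Call:
{"name": "step_arm", "arguments": {"commands": [[0,0,0,0,-0.5,0,0],[0,0,0,0,-1,0,0],[0,0,0,0,-1,0,0],[0,0,0,0,-1,0,0],[0,0,0,-1,-1,0,0],[0,0,0,-1,-0.5,-0.5,0],[0,0,0,-1,0,-1,0],[0,0,0,-1,0,-1,0],[0,0,0,0,0,-1,0],[0,0,0,0,0,-1,0]]}}

```text
time_s: 54.3
eef_pos: [0.4024, -0.1953, 0.2693]
eef_rot: [-0.707, 0.707, -0.014, 0.015]
wrist_force: [-0.7, -0.3, -0.6]
opening: -0.002
```

Call:
{"name": "step_arm", "arguments": {"commands": [[0,0,0,0,0,-1,0],[0,0,0,0,0,-1,0],[0,0,0,0,0,-1,0],[0,0,0,0,0,-1,0],[0,0,0,0,0,-1,0],[0,0,0,0,0,-1,0],[0,0,0,0,0,0,0],[0,0,0,0,0,0,0]]}}

```text
time_s: 55.1
eef_pos: [0.3955, -0.3741, 0.2684]
eef_rot: [0.708, -0.706, 0.015, -0.014]
wrist_force: [-0.4, -0.4, -0.0]
opening: 0.0
```

```bash
python3 - <<'E'
from h import *
pl([0,0,0],-2.3)
c=cal("top"); im,d=ctrl.camera("top"); cv2.imwrite("pics/t40.png",im); d0=np.load("top_d.npy")
for r in [np.s_[160:175,205:300],np.s_[185:200,205:300],np.s_[210:230,210:300],np.s_[243:248,235:275]]: print("ddepth mm",1000*np.median((d-d0)[r]))
P=cloud(d,c); print("button z",np.median(P[211:216,327:333,2]), "timer", P[260,450]); B=P[236:252,224:284].reshape(-1,3); s=B[(B[:,2]>.09)&(B[:,0]<.455)&(B[:,0]>.43)]; print("bar top",np.percentile(s[:,2],[50,95]),s[:,0].mean())
caps(None,"top")
im,d=ctrl.camera("side"); cv2.imwrite("pics/s40.png",im)
E
```

```text
t 55.1 pos [ 0.3955 -0.3741  0.2684] F [-0.4 -0.4 -0. ] turn [-0.02 -0.02 -0.01] shift [-13.67   8.95  11.93] op 0.0
ddepth mm 0.09763241
ddepth mm -0.052332878
ddepth mm -0.0770092
ddepth mm 0.14907122
button z 0.1266982827099029 timer [ 0.41787978 -0.36852595  0.03993817]
bar top [0.10925652 0.11326634] 0.4453123188629352
top 99 [419. 224.] mid [ 0.508  -0.2875] [0.053 0.052] top [ 0.508  -0.2873] 0.0672
top 86 [388. 226.] mid [ 0.5015 -0.2102] [0.025 0.025] top [ 0.5015 -0.2102] 0.066
```

View pics/t40.png

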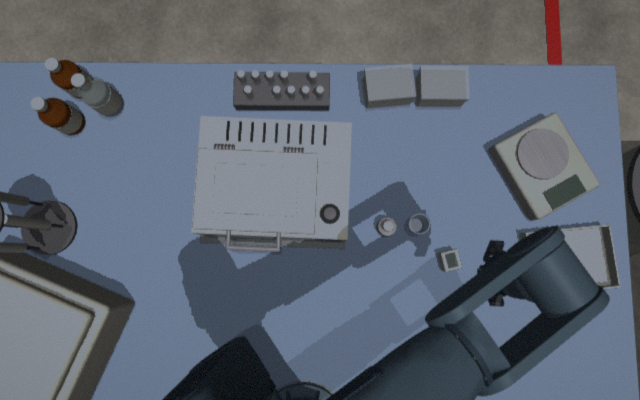

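View pics/s40.png

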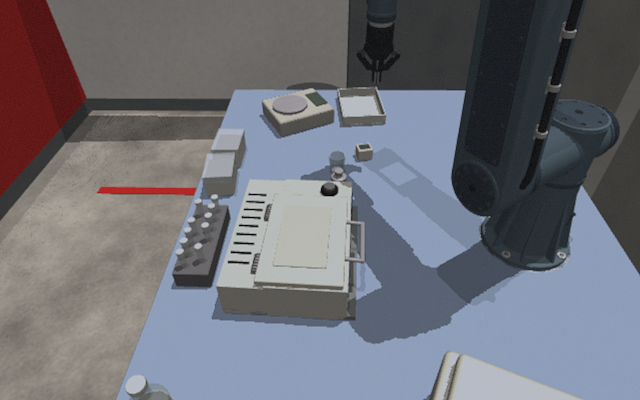

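The lid depth matches the starting picture to within 0.15 mm. The button is back up, nothing else has moved, and the robot is clear, so I am handing in.

```bash
python3 -c "
from bench import ctrl
print(ctrl.hand_in())"
```

```text
the job is handed in; nothing more can be done
None
```

The job is done and handed in at about 55 s of the 210 s allowed.

- **Lid open:** I raised it by the bar to about 0.9 rad and let go. The springs carried it fully open and held it there.
- **Bottles:** Four were on the bench, and they now stand in pockets 1, 2, 4 and 5. Their cap tops measured 88.5–88.6 mm, which puts them on the pocket floors, within about 1.5 mm of centre. One bottle was knocked about 54 mm aside during the run; I found it again and placed it too.
- **Lid shut:** I pulled it back to about 0.4 rad and released it, and it fell shut by itself. The last top-camera depth agreed with the starting picture to within 0.15 mm.
- **Start button:** I pressed until it stopped, reading 14.8 N at the wrist after about 7 mm of tool travel, and let go. It read back at its raised height afterwards.
- **Beaker, weight and timer:** The camera shows all three where they stood.

No check failed. The highest wrist force reading I saw was about 23 N, sideways on the bar while closing the lid.

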